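# Read the sample dishes with the colour pen and pile them up

### The arm

A 6-joint arm with a two-finger parallel gripper is mounted at the origin on the work surface. World frame = base frame: x ahead of the robot, y to its left, z up, the work surface at z = 0. Lengths are in m, angles in degrees, forces in N, time in s.
With the tool pointing down it reaches from about 0.4 to 0.825 m from the base axis. Payload 7 kg.
Tool frame: the origin (TCP) lies between the finger pads; the fingertips stand 19 mm ahead of it and the grasp point (between the pads) is the TCP (r.tip_extent is the distance from the TCP to the fingertips, in m); z points along the fingers, y is the direction in which the jaws open and shut (so a half turn about z gives the same grasp; the last joint's range is limited). The gripper opens to 88 mm and grips with 3 to 60 N. Pads are 19 mm wide; open, the fingers measure 130 mm over their backs; the gripper's body (78 mm by 193 mm) begins 47 mm behind the grasp point.
Start: joints at [-51.503, 20.546, 0.682, 0, -70.136, -16.507], TCP at [0.253, -0.626, 0.246] pointing down, gripper open.
Joint ranges: [-176.03, 176.03], [-82.01, 121.73], [-58.28, 71.71], [-173.87, 95.51], [-174.79, -0.11], [-173.66, 173.66]. Speed limits (degrees/s): [136.94, 136.94, 172.46, 180, 180, 180].

### API

Orientations are given as [roll, pitch, yaw] about the fixed x, y, z axes, in that order (R = Rz(yaw) Ry(pitch) Rx(roll)).
In Python, from plant import r, capture, workorder, spotter gives the robot as it stands.
- The arm moves only by the tool step_arm, never from a script. Its argument "motion" is a list of rows, each a list of 5 numbers: the finger opening in m, from 0 to 0.0876, then the shift along the tool's x, y, z in m, then the turn about the tool's z in rad. In form: [[grip, dx, dy, dz, roll], ...]. A call has 1 to 5 rows; each row is the pose to reach, as a shift and turn from the pose commanded when the call began, along the tool's axes at that moment; what a row does not reach only later rows make up. A row lasts 1/8 s, in which the tool goes at most 62.5 mm and 10.7 degrees, less where a joint would pass 70% of its speed; a pose out of reach is approached as far as the arm can. A call with a gripper value outside its range is refused whole. The fingers move at their own pace and stop on an object; "newtons" is the grip in N (left out, the last holds). Time passes only in rows, so rows that repeat a pose let the fingers close. It gives the time, the measured TCP pose, the force and the opening at its end, in the units of the state.
- r.get_state(): the state, without advancing time (a new reading comes with each control period).
- capture(name): name is "scene" or "top" or "wrist"; returns a dict with "image" (480x640x3 uint8, red, green, blue), "z_map" (480x640 float32, m along the optical axis (not along the pixel's ray), 0 where there is no reading), "fx", "fy", "cx", "cy" (pixels), "pose" (4x4, takes a point from camera to world coordinates). Camera axes: x right, y down, z forward; pixel columns grow to the right and rows downward; lengths in m; the calibration is good to about 2 mm. A picture is of the moment at which its call begins.
- workorder.close_job(): hands the job in, once; it reports no verdict.
Trained networks look in the newest picture that a camera, given by its name, has taken for a name from the list of things; names that differ only in an ending like _2 or _b are one class to them, and where a whole thing is asked for, a point or a joint stands for the part that bears it (a point fixed in the world has none). Each returns a list of dicts, best first, with "p" (0 to 1); they miss things now and then, are a little off and sometimes report something else, mostly with a low value. They report only what shows in the picture. A call takes as long as a camera call. They do not tell look-alikes from the thing itself.
- spotter.regions_of(camera, label): "mask" (480x640 bool, what is visible of it).
- spotter.tip_of(camera, label): "location" ([x, y, z] in m, in world coordinates, good to about 4 mm: a listed point, or the origin of a listed thing).
The state is a dict: "time_s": time; "joints": joint angles; "qd": joint speeds; "joint_torque": joint torques, N m; "tcp_pos": TCP position; "eef_rot": TCP orientation; "contact_force": force on the tool from outside, world axes, zero at the start; "moment": the same for the moment, N m; "gripper_width": finger opening in m.
Only numpy, scipy, OpenCV 4.12 (cv2) and the standard library are available. Lean on these libraries where they do the work, as an engineer would, in place of code of your own. Each camera call takes 0.05 s, during which the arm holds its last target.

### The job

Take the colour pen from its stand, press its nose gently inside the ring on the white tile, then inside the ring on each sample dish in turn, working from the robot's left (+y) to its right, and then on the white tile once more as a drift check, each time with the pen upright, the nose pushed in about 2 to 4 mm and kept so for about a second. Then put the pen fully back upright in its stand and pile all the ringed dishes, in any order, squarely on the blank dish where it stands, lids up and edges flush. Leave the bottle cap, the small dish and the vial where they are.

Things in the scene. Friction and masses are not known exactly. Their poses are not given: they have to be found in the camera images.
- pen: Cordless colour pen, 150 mm long, 0.1 kg, upright in its stand. Origin on its axis under its round collar (30 mm across, z = 0 to 6 mm); z runs up along the pen, away from the nose. White grip above, z = 6 to 80 mm (top), 26 mm along x by 20 mm along y: take it across the 20 mm. Below: round barrel 16 mm across, tapering to 11 mm at z = -58 mm, then black nose 8 mm across, tip at z = -70 mm.
- pen_nose (a joint): How far the pen's sprung nose is pressed in, in m: 0 when free, 0.006 at its stop. It begins to move at about 0.9 N and takes about 0.45 N more per mm; 2 mm or more takes a reading.
- pen_tip (a point): The tip of the pen's nose, on the pen's axis; it goes in with the nose.
- stand: Grey pen stand, fixed: block 50 x 50 x 80 mm high on a 90 x 90 x 6 mm foot. Origin under its centre on the bench, z up. A 21 mm square well, sides along its x and y, goes down its middle, 76 mm deep; the pen hangs in it by the collar, which lies flat on the block's top (pen origin 80 mm above the stand's).
- tile: White reference tile in a black holder, fixed: 70 x 70 x 12 mm high, origin under its centre on the bench.
- tile_mark (a point): Centre of the ring (10 mm across inside) on the white tile, at its top face, 12 mm above the bench.
- blank: The blank: a closed flat dish like the samples (60 mm across, 15 mm high, loose, about 45 g) but with white filling and no ring on its lid. Origin under its centre, z up. It stands on the bench and is the bottom of the pile.
- dish_a: Sample dish, farthest left of the four places in the row in front of the robot (left is +y); may be absent. Closed flat round dish, 60 mm across, 15 mm high, loose, about 45 g, clear with a brown filling. Origin under its centre, z up.
- dish_a_mark (a point): Centre of the paper ring (16 mm across, 10 mm inside) on the lid of dish_a, 14 mm from the dish's centre along its x, on its top face (z = 15 mm).
- dish_b: Sample dish, second from the left of the four places in the row in front of the robot (left is +y); may be absent. Closed flat round dish, 60 mm across, 15 mm high, loose, about 45 g, clear with a brown filling. Origin under its centre, z up.
- dish_b_mark (a point): Centre of the paper ring (16 mm across, 10 mm inside) on the lid of dish_b, 14 mm from the dish's centre along its x, on its top face (z = 15 mm).
- dish_c: Sample dish, third from the left of the four places in the row in front of the robot (left is +y); may be absent. Closed flat round dish, 60 mm across, 15 mm high, loose, about 45 g, clear with a brown filling. Origin under its centre, z up.
- dish_c_mark (a point): Centre of the paper ring (16 mm across, 10 mm inside) on the lid of dish_c, 14 mm from the dish's centre along its x, on its top face (z = 15 mm).
- dish_d: Sample dish, farthest right of the four places in the row in front of the robot (left is +y); may be absent. Closed flat round dish, 60 mm across, 15 mm high, loose, about 45 g, clear with a brown filling. Origin under its centre, z up.
- dish_d_mark (a point): Centre of the paper ring (16 mm across, 10 mm inside) on the lid of dish_d, 14 mm from the dish's centre along its x, on its top face (z = 15 mm).
- cap: Bystander: loose blue bottle cap, 38 mm across, 24 mm high, origin under its centre.
- small_dish: Bystander: loose small dish without ring, 35 mm across, 10 mm high, origin under its centre.
- vial: Bystander: loose glass vial, 27 mm across, 58 mm high, origin under its centre.
Things that resemble listed ones, but are neither listed nor needed, are in the scene too. What is shaped like the dish_c but purple is not meant. What is shaped like the dish_d but purple is not meant.

How it is judged:
By the outcome, as a careful person would: the job done as asked, in the order asked, and still so for the second after the job is handed in, with the robot touching nothing.
Of dish_a, dish_b, dish_c, dish_d only 3 to 4 are there at a start; the rules pass over those that are not, and their reading is None.
At some moment in a run one of dish_a, dish_b, dish_c, dish_d may be knocked a few centimetres aside while the robot is not near it.
It also fails if it takes over 210 s, if anything falls off the work surface, if the arm or the gripper's body presses on something with over 40 N, if the wrist force passes 120 N, or if a joint passes its speed limit or range.

## Working session

There is one attempt and no reset: what is moved stays moved. The work goes in short steps, Python scripts to look and compute and a tool call to move; the robot and the scene stay as the last step left them, time stands still between calls to the robot, and variables do not carry over. Pictures are saved under pics/ and viewed, and the job is handed in when it is done.

Besides the shell and the picture viewer there is one more tool, called after "Request:" by a JSON object that holds its "fn" and its "kwargs". step_arm: Moves the arm, as the interface text tells. Its arguments: {"type":"object","properties":{"motion":{"type":"array","items":{"type":"array","items":{"type":"number"}}},"newtons":{"type":"number"}},"required":["motion"]}

```bash
ls; mkdir -p pics
cat > h.py <<'E'
import numpy as np, cv2
from plant import r, capture, workorder, spotter
def save(c,n,crop=None,s=1):
    im=c["image"][:,:,::-1]
    if crop: x0,y0,x1,y1=crop; im=im[y0:y1,x0:x1]
    im=cv2.resize(im,None,fx=s,fy=s,interpolation=cv2.INTER_CUBIC) if s!=1 else im
    cv2.imwrite("pics/"+n+".png",im)
def pt(c,u,v,z=None):
    # world pt from depth; or if z (world height) given intersect ray
    d=np.array([(u-c["cx"])/c["fx"],(v-c["cy"])/c["fy"],1.0]); P=c["pose"]
    if z is None:
        return P[:3,:3]@(d*c["z_map"][int(round(v)),int(round(u))])+P[:3,3]
    w=P[:3,:3]@d; return P[:3,3]+w*(z-P[2,3])/w[2]
def proj(c,p):
    q=np.linalg.inv(c["pose"])@np.append(p,1); return np.array([c["fx"]*q[0]/q[2]+c["cx"],c["fy"]*q[1]/q[2]+c["cy"]])
E
python3 - <<'E'
from h import *
for n in ["scene","top","wrist"]:
    c=capture(n); save(c,n+"0"); print(n,c["fx"],c["fy"],c["cx"],c["cy"]); print(c["pose"].round(3))
print(r.get_state(), r.tip_extent)
E
```

```text
pics
scene 436.3259103456536 436.3259103456536 324.37159676516603 249.719095721471
[[ 0.633  0.492 -0.598  0.998]
 [ 0.774 -0.423  0.47  -0.316]
 [-0.021 -0.76  -0.649  0.617]
 [ 0.     0.     0.     1.   ]]
top 620.7431465644752 620.7431465644752 321.4850898827694 245.28272137010484
[[ 0.029 -0.991  0.132  0.381]
 [-0.999 -0.031 -0.012  0.082]
 [ 0.016 -0.132 -0.991  1.326]
 [ 0.     0.     0.     1.   ]]
wrist 353.6652837346551 353.6652837346551 319.5134559961576 236.90173637748128
[[-0.375  0.898  0.228  0.191]
 [ 0.927  0.363  0.094 -0.65 ]
 [ 0.002  0.246 -0.969  0.384]
 [ 0.     0.     0.     1.   ]]
{'time_s': 0.15, 'joints': array([-5.15020414e+01,  2.05799720e+01,  6.43908251e-01, -1.56190112e-02,
       -7.01358309e+01, -1.65072662e+01]), 'qd': array([ 0.07502852, -0.19819272,  0.163535  ,  0.074367  , -0.01129384,
        0.03859164]), 'joint_torque': array([-1.66897247e-03, -5.83274424e+01,  2.93291384e+01,  7.00121373e+00,
        8.77133250e-03, -1.06863167e-04]), 'tcp_pos': array([ 0.25260099, -0.62555731,  0.24484321]), 'eef_rot': array([ 1.79926896e+02, -6.35026010e-03, -1.58014620e+02]), 'contact_force': array([-0.53086653,  0.41450656,  0.28574717]), 'moment': array([0.00063508, 0.06669252, 0.03121819]), 'gripper_width': 0.08714702648569482} 0.019
```

View pics/scene0.png

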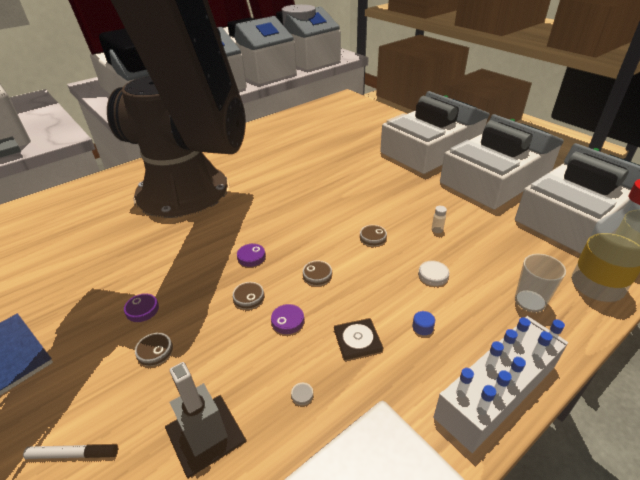

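View pics/top0.png

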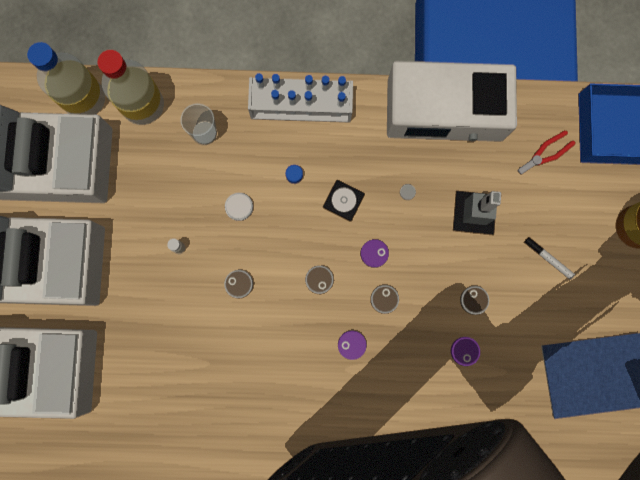

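View pics/wrist0.png

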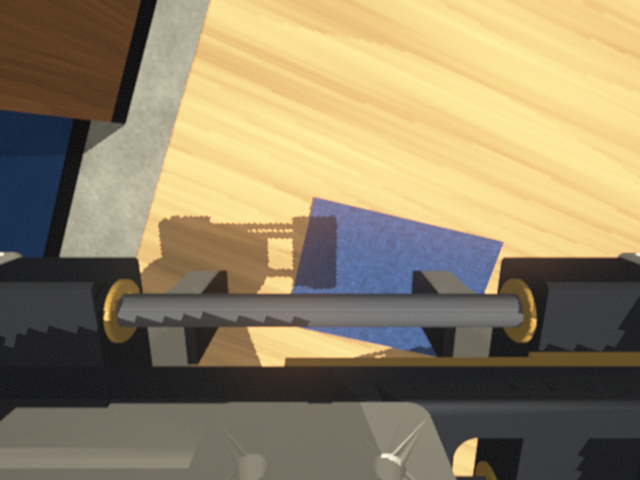

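The top view shows four brown ringed dishes from left (+y) to right: a (239,283), b (320,279), c (385,298), d (474,299). The purple ones at (375,253), (352,345) and (466,351) are look-alikes. The white blank is at (238,206), the tile at (344,200) and the stand with the pen at about (476,212). The cap is at (294,174), the small dish at (408,192) and the vial at (175,245).

Run:
```python
from h import *
for n in ["top","scene"]:
    c=capture(n)
    for l in ["dish_a","dish_a_mark","blank","stand","pen","tile","tile_mark","cap","small_dish","vial"]:
        for d in spotter.tip_of(n,l):
            if d["p"]>0.3: print(n,l,round(d["p"],2),np.round(d["location"],4),proj(c,d["location"]).round())
c=capture("top"); save(c,"topz",(200,140,520,380),2.5)
```

```text
top dish_a 0.96 [ 3.429e-01 -2.417e-01  3.000e-04] [464. 351.]
top dish_a 0.94 [ 0.5426 -0.0465  0.0045] [374. 254.]
top dish_a 0.82 [ 0.3485 -0.0024  0.0031] [351. 345.]
top dish_a 0.81 [ 0.4512 -0.2611  0.0014] [473. 299.]
top dish_a 0.71 [ 0.447  -0.0733 -0.0061] [385. 299.]
top dish_a 0.7 [0.4817 0.0704 0.0012] [318. 281.]
top dish_a 0.61 [0.4677 0.2406 0.0029] [238. 285.]
top dish_a_mark 0.87 [0.4734 0.2535 0.0169] [232. 281.]
top blank 0.77 [ 0.6392  0.2493 -0.0028] [238. 206.]
top stand 0.79 [ 0.6369 -0.2611 -0.0048] [472. 214.]
top stand 0.64 [ 0.4635 -0.2567  0.0179] [473. 293.]
top pen 0.89 [ 0.6399 -0.2653  0.0784] [485. 206.]
top tile 0.63 [ 0.6593  0.0193 -0.0018] [344. 200.]
top tile_mark 0.93 [0.6556 0.0177 0.016 ] [345. 200.]
top tile_mark 0.66 [ 0.6388 -0.2649  0.0792] [484. 206.]
top cap 0.71 [ 0.7085  0.1283 -0.0059] [295. 177.]
top small_dish 0.69 [ 0.4463 -0.0728 -0.0017] [385. 299.]
top small_dish 0.47 [ 0.677  -0.114   0.0027] [406. 194.]
top vial 0.53 [ 0.5411  0.3709 -0.0012] [179. 249.]
top vial 0.42 [ 0.4628 -0.2565  0.0142] [473. 294.]
scene dish_a 0.98 [ 
[... 292 characters left out ...]
 0.0038] [154. 350.]
scene dish_a 0.59 [ 0.3503 -0.0023  0.0011] [253. 258.]
scene dish_a_mark 0.58 [0.4795 0.2504 0.0133] [380. 234.]
scene blank 0.74 [ 0.6428 -0.2672 -0.0031] [206. 439.]
scene blank 0.61 [ 0.6347  0.2511 -0.0007] [434. 275.]
scene stand 0.88 [ 0.6393 -0.2658 -0.0036] [205. 437.]
scene pen 0.74 [ 0.6395 -0.2671  0.0798] [192. 407.]
scene tile 0.89 [ 0.6636  0.0174 -0.0033] [359. 345.]
scene tile_mark 0.65 [0.653  0.0212 0.0096] [356. 336.]
scene cap 0.95 [ 7.111e-01  1.307e-01 -7.000e-04] [423. 328.]
scene cap 0.68 [ 0.6391 -0.2684  0.0787] [191. 408.]
scene small_dish 0.95 [ 0.6807 -0.1195 -0.    ] [302. 397.]
scene vial 0.88 [ 5.445e-01  3.739e-01 -2.000e-04] [438. 230.]
```

View pics/topz.png

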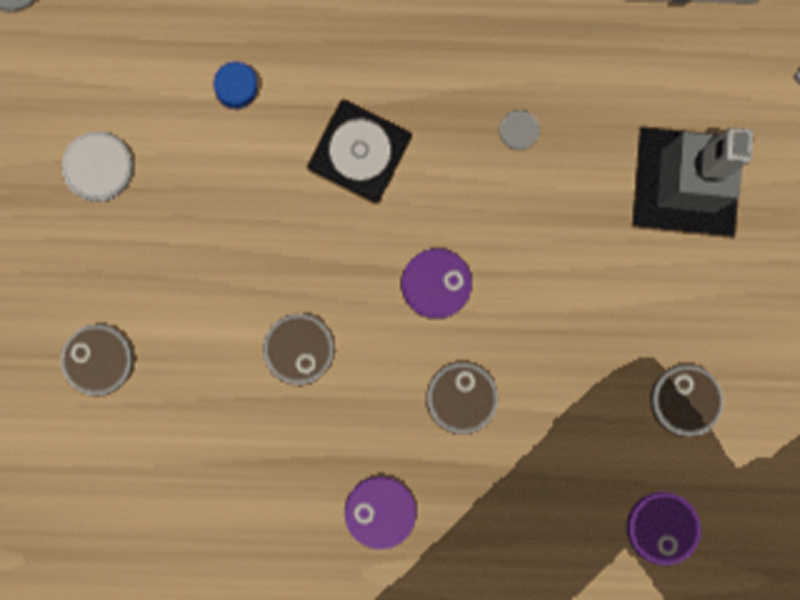

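```bash
cat >> h.py <<'E'
def st():
    s=r.get_state(); print("t%.2f"%s["time_s"],"tcp",s["tcp_pos"].round(4),"rot",s["eef_rot"].round(2),"F",s["contact_force"].round(2),"w",round(s["gripper_width"],4),"j",s["joints"].round(1)); return s
def to(x,y,z,yaw=None):
    s=st(); a=np.radians(s["eef_rot"][2]); d=np.array([x,y,z])-s["tcp_pos"]
    tx=d[0]*np.cos(a)+d[1]*np.sin(a); ty=d[0]*np.sin(a)-d[1]*np.cos(a)
    ro=0 if yaw is None else -((yaw-s["eef_rot"][2]+180)%360-180)
    n=max(np.linalg.norm(d)/.0625,abs(ro)/10.7)
    print("shift tool: dx %.4f dy %.4f dz %.4f roll %.4f rows %.1f"%(tx,ty,-d[2],np.radians(ro),n))
E
python3 - <<'E'
from h import *
c=capture("top")
for u,v in [(450,100),(450,135),(395,100),(510,100),(300,95),(476,250),(100,200),(100,300)]: print(u,v,pt(c,u,v).round(3))
to(.71,-.266,.27,180)
E
```

```text
450 100 [ 0.855 -0.189  0.101]
450 135 [ 0.798 -0.201  0.046]
395 100 [ 0.85  -0.075  0.102]
510 100 [ 0.859 -0.313  0.102]
300 95 [0.869 0.122 0.064]
476 250 [ 0.558 -0.268  0.   ]
100 200 [0.635 0.536 0.034]
100 300 [0.426 0.53  0.004]
t1.35 tcp [ 0.2527 -0.6259  0.2455] rot [ 180.      0.   -158.01] F [ 0.11  0.64 -0.54] w 0.0875 j [-51.5  20.5   0.7  -0.  -70.1 -16.5]
shift tool: dx -0.5588 dy 0.1625 dz -0.0245 roll 0.3838 rows 9.3
```

Request:
{"fn": "step_arm", "kwargs": {"motion": [[0.0876, -0.06, 0.017, -0.025, 0], [0.0876, -0.12, 0.034, -0.025, 0.1], [0.0876, -0.18, 0.051, -0.025, 0.2], [0.0876, -0.24, 0.068, -0.025, 0.3], [0.0876, -0.3, 0.085, -0.025, 0.384]]}}

```text
time_s: 1.98
tcp_pos: [0.4975, -0.4357, 0.2709]
eef_rot: [-180.0, 0.0, 179.8]
contact_force: [0.8, -0.7, 0.6]
gripper_width: 0.0879
```

```bash
python3 -c "
from h import *
to(.71,-.266,.27,180)"
```

```text
t1.98 tcp [ 0.4975 -0.4357  0.2709] rot [-1.7998e+02  3.0000e-02  1.7982e+02] F [ 0.77 -0.66  0.62] w 0.0879 j [-24.3  18.5   0.9   0.  -72.5 -65.8]
shift tool: dx -0.2120 dy 0.1703 dz 0.0009 roll -0.0032 rows 4.4
```

Request:
{"fn": "step_arm", "kwargs": {"motion": [[0.0876, -0.05, 0.04, 0, 0], [0.0876, -0.1, 0.08, 0, 0], [0.0876, -0.15, 0.12, 0, 0], [0.0876, -0.212, 0.17, 0, 0], [0.0876, -0.212, 0.17, 0, 0]]}}

```text
time_s: 2.6
tcp_pos: [0.7103, -0.2642, 0.2694]
eef_rot: [180.0, -0.1, -179.8]
contact_force: [-0.4, 0.3, -0.5]
gripper_width: 0.0875
```

Run:
```python
from h import *
c=capture("wrist"); save(c,"w1"); st()
for l in ["pen","stand"]:
  for d in spotter.tip_of("wrist",l): print(l,d["p"],np.round(d["location"],4),proj(c,d["location"]).round())
```

```text
t2.65 tcp [ 0.7111 -0.2637  0.2691] rot [ 1.7998e+02 -5.0000e-02 -1.7982e+02] F [ 0.54 -0.4  -0.43] w 0.0876 j [ -5.7  27.9  15.2  -0.  -77.3 -84.1]
pen 0.77 [ 0.6431 -0.2644  0.08  ] [319. 146.]
```

View pics/w1.png

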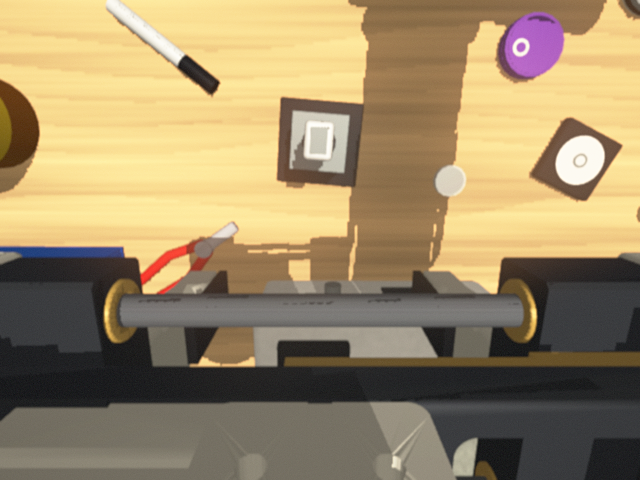

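The wrist view shows the pen's grip from above at (320,141) in its stand, which is turned by a few degrees. I'll measure the pen's yaw and position from the depth map.

```bash
cat >> h.py <<'E'
def cloud(c):
    v,u=np.mgrid[0:480,0:640]; z=c["z_map"]
    p=np.stack([(u-c["cx"])/c["fx"]*z,(v-c["cy"])/c["fy"]*z,z],-1)
    w=p@c["pose"][:3,:3].T+c["pose"][:3,3]; w[z==0]=np.nan; return w
E
python3 - <<'E'
from h import *
for n in ["wrist","top","scene"]:
    c=capture(n); w=cloud(c)
    near=np.hypot(w[...,0]-.64,w[...,1]+.266)<.07
    for nm,lo,hi in [("top",.145,.175),("block",.072,.083),("foot",.002,.012)]:
        m=near&(w[...,2]>lo)&(w[...,2]<hi); p=w[m]
        if len(p)<8: continue
        rc=cv2.minAreaRect((p[:,:2]*1000).astype(np.float32)); print(n,nm,len(p),"z",np.median(p[:,2]).round(4),"rect",np.round(rc[0],1),np.round(rc[1],1),round(rc[2],1))
E
```

```text
wrist top 1105 z 0.16 rect [ 639.6 -265.2] [19.9 25.9] 85.9
wrist block 2030 z 0.0798 rect [ 639.4 -265.2] [50.1 50. ] 85.7
wrist foot 3629 z 0.0057 rect [ 646.  -256.6] [121.1 118.7] 7.3
top top 12 z 0.1582 rect [ 640.4 -272.9] [22.3  2.1] 1.8
top foot 63 z 0.0031 rect [ 636.8 -326.9] [17.4 81.5] 86.7
scene top 410 z 0.1603 rect [ 639.8 -264.8] [20.  26.7] 85.6
scene block 937 z 0.0807 rect [ 639.1 -264.7] [50. 52.] 85.4
scene foot 2566 z 0.0067 rect [ 642.9 -267. ] [136.9 131.5] 81.5
```

```bash
python3 -c "
from h import *
to(.6395,-.265,.215,175.9)"
```

```text
t2.90 tcp [ 0.7072 -0.2682  0.2709] rot [-1.7999e+02  1.0000e-02  1.7992e+02] F [-0.69 -0.01 -0.01] w 0.0874 j [ -6.1  27.7  15.    0.  -77.3 -84. ]
shift tool: dx 0.0677 dy 0.0031 dz 0.0559 roll 0.0702 rows 1.4
```

```bash
cat >> h.py <<'E'
def avg(n=6):
    P=[];E=[];F=[];W=[]
    for i in range(n):
        capture("wrist"); s=r.get_state(); P.append(s["tcp_pos"]); e=s["eef_rot"].copy(); e[0]%=360; e[2]=e[2]%360; E.append(e); F.append(s["contact_force"]);W.append(s["gripper_width"])
    P=np.array(P); print("mean",P.mean(0).round(5),"sd",P.std(0).round(5),"rot",np.mean(E,0).round(2),"F",np.mean(F,0).round(2),"w",np.mean(W).round(4)); return P.mean(0),np.mean(E,0)
def to(x,y,z,yaw=None,n=5):
    p,e=avg(n); a=np.radians(e[2]); d=np.array([x,y,z])-p
    tx=d[0]*np.cos(a)+d[1]*np.sin(a); ty=d[0]*np.sin(a)-d[1]*np.cos(a)
    ro=0 if yaw is None else -((yaw-e[2]+180)%360-180)
    k=max(np.linalg.norm(d)/.0625,abs(ro)/10.7)
    print("shift tool: dx %.4f dy %.4f dz %.4f roll %.4f rows %.1f t %.1f"%(tx,ty,-d[2],np.radians(ro),k,r.get_state()["time_s"]))
E
python3 -c "
from h import *
to(.6395,-.265,.215,175.9)"
```

```text
mean [ 0.70733 -0.26819  0.27114] sd [1.4e-04 1.6e-04 5.0e-05] rot [1.8001e+02 3.0000e-02 1.7991e+02] F [0.38 0.35 0.05] w 0.0876
shift tool: dx 0.0678 dy 0.0031 dz 0.0561 roll 0.0700 rows 1.4 t 3.1
```

Request:
{"fn": "step_arm", "kwargs": {"motion": [[0.0876, 0.034, 0.0015, 0.028, 0.035], [0.0876, 0.0678, 0.0031, 0.056, 0.07], [0.0876, 0.0678, 0.0031, 0.056, 0.07], [0.0876, 0.0678, 0.0031, 0.056, 0.07], [0.0876, 0.0678, 0.0031, 0.056, 0.07]]}}

```text
time_s: 3.78
tcp_pos: [0.6415, -0.2643, 0.2156]
eef_rot: [-180.0, 0.1, 176.0]
contact_force: [-0.1, -0.5, 0.7]
gripper_width: 0.0875
```

```bash
python3 -c "
from h import *
to(.6395,-.265,.123,175.9)"
```

```text
mean [ 0.64104 -0.26405  0.21492] sd [2.5e-04 6.0e-05 2.6e-04] rot [1.8001e+02 5.0000e-02 1.7599e+02] F [0.15 0.33 0.44] w 0.0876
shift tool: dx 0.0015 dy -0.0011 dz 0.0919 roll 0.0016 rows 1.5 t 4.0
```

Request:
{"fn": "step_arm", "kwargs": {"motion": [[0.07, 0.0015, -0.001, 0.03, 0.0016], [0.05, 0.0015, -0.001, 0.06, 0.0016], [0.05, 0.0015, -0.001, 0.092, 0.0016], [0.05, 0.0015, -0.001, 0.092, 0.0016], [0.05, 0.0015, -0.001, 0.092, 0.0016]]}}

```text
time_s: 4.65
tcp_pos: [0.6396, -0.2652, 0.1239]
eef_rot: [-180.0, 0.1, 175.9]
contact_force: [0.4, -0.7, 0.4]
gripper_width: 0.0504
```

```bash
python3 -c "
from h import *
to(.6395,-.265,.123,175.9)"
```

```text
mean [ 0.6396  -0.26507  0.12422] sd [2.e-04 7.e-05 2.e-04] rot [1.8002e+02 1.3000e-01 1.7590e+02] F [0.01 0.04 0.08] w 0.05
shift tool: dx 0.0001 dy 0.0001 dz 0.0012 roll -0.0000 rows 0.0 t 4.9
```

Position is good. I'll close on the grip with moderate force.

Request:
{"fn": "step_arm", "kwargs": {"motion": [[0.02, 0, 0, 0.001, 0], [0.015, 0, 0, 0.001, 0], [0.015, 0, 0, 0.001, 0], [0.015, 0, 0, 0.001, 0], [0.015, 0, 0, 0.001, 0]], "newtons": 25}}

```text
time_s: 5.52
tcp_pos: [0.6387, -0.2649, 0.1215]
eef_rot: [-180.0, -0.0, 175.9]
contact_force: [1.0, 0.0, 0.2]
gripper_width: 0.0201
```

```bash
python3 -c "
from h import *
avg()"
```

```text
mean [ 0.63871 -0.26492  0.12154] sd [1.e-05 1.e-05 1.e-05] rot [180.    -0.   175.88] F [ 0.01 -0.35 -0.33] w 0.0198
```

Request:
{"fn": "step_arm", "kwargs": {"motion": [[0.015, 0, 0, -0.02, 0], [0.015, 0, 0, -0.045, 0], [0.015, 0, 0, -0.07, 0], [0.015, 0, 0, -0.1, 0], [0.015, 0, 0, -0.1, 0]]}}

```text
time_s: 6.45
tcp_pos: [0.6399, -0.2652, 0.2245]
eef_rot: [-180.0, 0.3, 175.9]
contact_force: [0.7, 0.3, -1.1]
gripper_width: 0.0202
```

Run:
```python
from h import *
c=capture("scene"); save(c,"s2"); 
c2=capture("wrist"); save(c2,"w2")
for n in ["scene","wrist","top"]:
  capture(n)
  for d in spotter.tip_of(n,"pen_tip"): print(n,d["p"],np.round(d["location"],4))
avg()
```

```text
scene 0.5 [ 4.506e-01 -2.617e-01 -1.000e-04]
scene 0.36 [ 0.6383 -0.2628  0.1134]
mean [ 0.63865 -0.26488  0.2212 ] sd [7.0e-05 2.0e-05 2.3e-04] rot [ 1.8000e+02 -3.0000e-02  1.7589e+02] F [ 0.18  0.   -1.15] w 0.0198
```

View pics/s2.png

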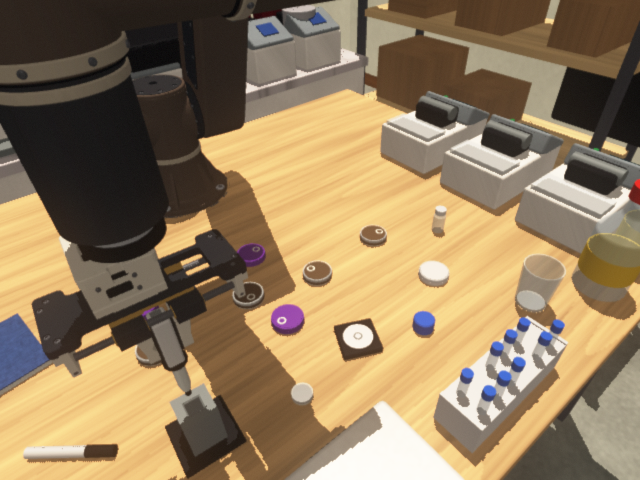

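View pics/w2.png

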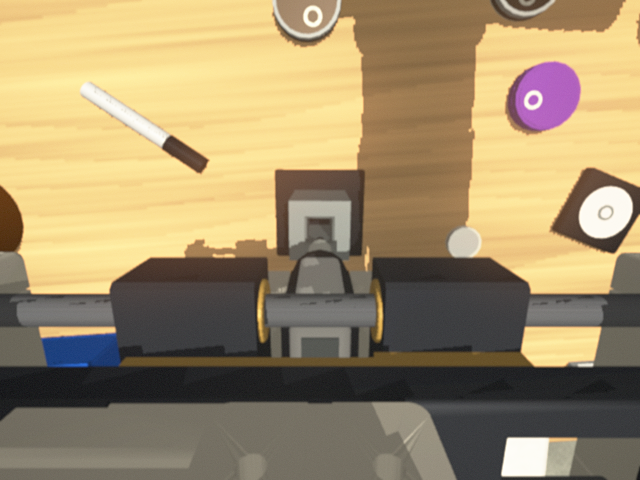

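Run:
```python
from h import *
c=capture("scene"); w=cloud(c)
m=(np.hypot(w[...,0]-.639,w[...,1]+.265)<.02)&(w[...,2]>.115)&(w[...,2]<.21)
vv,uu=np.nonzero(m); p=w[m]
for lo in np.arange(.11,.21,.01):
    q=p[(p[:,2]>=lo)&(p[:,2]<lo+.01)]
    if len(q): print(round(lo,3),len(q),q.mean(0).round(4),"x",q[:,0].min().round(4),q[:,0].max().round(4),"y",q[:,1].min().round(4),q[:,1].max().round(4))
save(c,"s2z",(120,280,280,440),4)
# tile: black square and white disc
for n in ["scene","top","wrist"]:
    c=capture(n); w=cloud(c); g=c["image"].astype(int)
    near=np.hypot(w[...,0]-.658,w[...,1]-.018)<.06
    m=near&(w[...,2]>.008)&(w[...,2]<.017); k=cv2.morphologyEx(m.astype(np.uint8),cv2.MORPH_OPEN,np.ones((3,3))); q=w[k>0]
    if len(q)<20: continue
    rc=cv2.minAreaRect((q[:,:2]*1000).astype(np.float32)); print(n,"tile",len(q),"z",np.median(q[:,2]).round(4),np.round(rc[0],1),np.round(rc[1],1),round(rc[2],1))
    m2=near&(g.min(-1)>150)&(abs(w[...,2]-.012)<.006)
    kk,lab,stt,cen=cv2.connectedComponentsWithStats(m2.astype(np.uint8)); i=1+np.argmax(stt[1:,4]); 
    cn,_=cv2.findContours((lab==i).astype(np.uint8),cv2.RETR_EXTERNAL,cv2.CHAIN_APPROX_NONE)
    e=cv2.fitEllipse(cn[0]); print("  white disc",np.round(e[0],1),pt(c,*e[0],z=.012).round(4), stt[i,4])
```

```text
0.11 13 [ 0.6418 -0.2646  0.1175] x 0.64 0.6431 y -0.2682 -0.2612
0.12 21 [ 0.6436 -0.2654  0.1255] x 0.6421 0.6455 y -0.2698 -0.2609
0.13 52 [ 0.6446 -0.2652  0.1358] x 0.6388 0.6474 y -0.2724 -0.2569
0.14 66 [ 0.6446 -0.2653  0.1453] x 0.6391 0.6475 y -0.2723 -0.2565
0.15 71 [ 0.6446 -0.2655  0.1551] x 0.6385 0.6475 y -0.2724 -0.2568
0.16 67 [ 0.6447 -0.2653  0.1649] x 0.6387 0.6476 y -0.2722 -0.2566
0.17 11 [ 0.6461 -0.2651  0.1717] x 0.6446 0.6478 y -0.2705 -0.259
0.18 185 [ 0.6467 -0.2662  0.1857] x 0.6334 0.6542 y -0.2791 -0.2501
0.19 102 [ 0.6512 -0.2655  0.1951] x 0.6486 0.6528 y -0.2751 -0.2554
0.2 141 [ 0.6502 -0.2657  0.2055] x 0.6439 0.6533 y -0.2826 -0.2484
scene tile 1346 z 0.0131 [656.5  20.5] [70.  71.5] 64.9
  white disc [357.5 335.7] [0.6556 0.0213 0.012 ] 573
top tile 751 z 0.0125 [656.9  21.5] [69.7 69.7] 65.5
  white disc [343.5 199.5] [0.6575 0.0216 0.012 ] 423
wrist tile 4609 z 0.0119 [656.5  20.2] [71.3 69.9] 64.6
  white disc [606.  212.7] [0.6566 0.021  0.012 ] 2160
```

View pics/s2z.png

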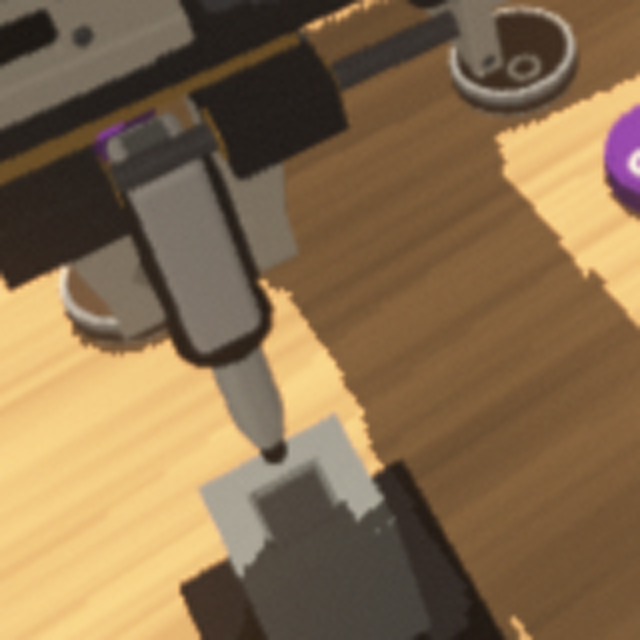

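```bash
python3 -c "
from h import *
to(.6557,.0209,.16)"
```

```text
mean [ 0.63872 -0.2649   0.2216 ] sd [1.e-05 1.e-05 1.e-05] rot [180.     0.   175.89] F [ 0.28  0.26 -0.87] w 0.0199
shift tool: dx 0.0036 dy 0.2863 dz 0.0616 roll 0.0000 rows 4.7 t 7.6
```

Request:
{"fn": "step_arm", "kwargs": {"motion": [[0.015, 0.0007, 0.05, 0, 0], [0.015, 0.0014, 0.11, 0, 0], [0.015, 0.0021, 0.17, 0, 0], [0.015, 0.0029, 0.23, 0.03, 0], [0.015, 0.0036, 0.2863, 0.06, 0]]}}

```text
time_s: 8.22
tcp_pos: [0.6557, 0.0177, 0.1645]
eef_rot: [180.0, 0.1, 175.9]
contact_force: [2.0, -0.1, -1.9]
gripper_width: 0.0199
```

Request:
{"fn": "step_arm", "kwargs": {"motion": [[0.015, 0, 0, 0, 0], [0.015, 0, 0, 0, 0], [0.015, 0, 0, 0, 0], [0.015, 0, 0, 0, 0]]}}

```text
time_s: 8.72
tcp_pos: [0.6556, 0.0146, 0.1651]
eef_rot: [180.0, 0.1, 175.8]
contact_force: [-0.1, -1.1, -1.0]
gripper_width: 0.0196
```

```bash
python3 -c "
from h import *
to(.6557,.0209,.1285)
c=capture('scene'); save(c,'s3',(260,240,420,400),4)"
```

```text
mean [0.65548 0.015   0.16472] sd [6.0e-05 2.1e-04 1.5e-04] rot [1.7999e+02 3.0000e-02 1.7582e+02] F [ 0.07  0.09 -0.82] w 0.0199
shift tool: dx 0.0002 dy 0.0059 dz 0.0362 roll 0.0000 rows 0.6 t 9.0
```

View pics/s3.png

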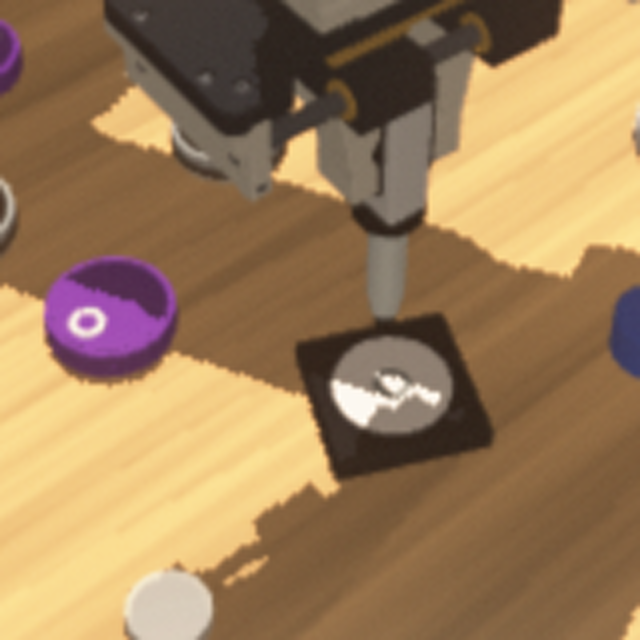

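Request:
{"fn": "step_arm", "kwargs": {"motion": [[0.015, 0, 0.006, 0.018, 0], [0.015, 0, 0.006, 0.036, 0], [0.015, 0, 0.006, 0.036, 0], [0.015, 0, 0.006, 0.036, 0]]}}

```text
time_s: 9.52
tcp_pos: [0.6559, 0.0217, 0.128]
eef_rot: [-180.0, -0.0, 175.9]
contact_force: [0.8, 0.9, -1.0]
gripper_width: 0.0196
```

```bash
python3 -c "
from h import *
to(.6557,.0209,.1205)"
```

```text
mean [0.65614 0.02177 0.12878] sd [5.0e-05 1.0e-05 1.5e-04] rot [1.7999e+02 4.0000e-02 1.7589e+02] F [ 0.37  0.07 -1.52] w 0.0198
shift tool: dx 0.0004 dy -0.0009 dz 0.0083 roll 0.0000 rows 0.1 t 9.8
```

Request:
{"fn": "step_arm", "kwargs": {"motion": [[0.015, 0.0004, -0.0009, 0.004, 0], [0.015, 0.0004, -0.0009, 0.0083, 0], [0.015, 0.0004, -0.0009, 0.0083, 0], [0.015, 0.0004, -0.0009, 0.0083, 0]]}}

```text
time_s: 10.28
tcp_pos: [0.6555, 0.0208, 0.1202]
eef_rot: [-180.0, 0.0, 175.9]
contact_force: [0.1, -0.9, 1.9]
gripper_width: 0.02
```

```bash
python3 -c "
from h import *
avg(4)
c=capture('scene'); save(c,'s4',(260,240,420,400),4);avg(3); st()"
```

```text
mean [0.6555  0.02084 0.12026] sd [1.e-05 1.e-05 3.e-05] rot [1.8000e+02 2.0000e-02 1.7589e+02] F [-0.21  0.33  1.61] w 0.0198
mean [0.65547 0.02083 0.12016] sd [1.e-05 2.e-05 1.e-05] rot [1.8000e+02 2.0000e-02 1.7589e+02] F [ 0.21 -0.5   1.26] w 0.0198
t10.68 tcp [0.6555 0.0208 0.1201] rot [1.8000e+02 2.0000e-02 1.7589e+02] F [-0.7  -0.16  0.7 ] w 0.0201 j [  18.8   24.4  -10.9    0.   -54.7 -112.9]
```

View pics/s4.png

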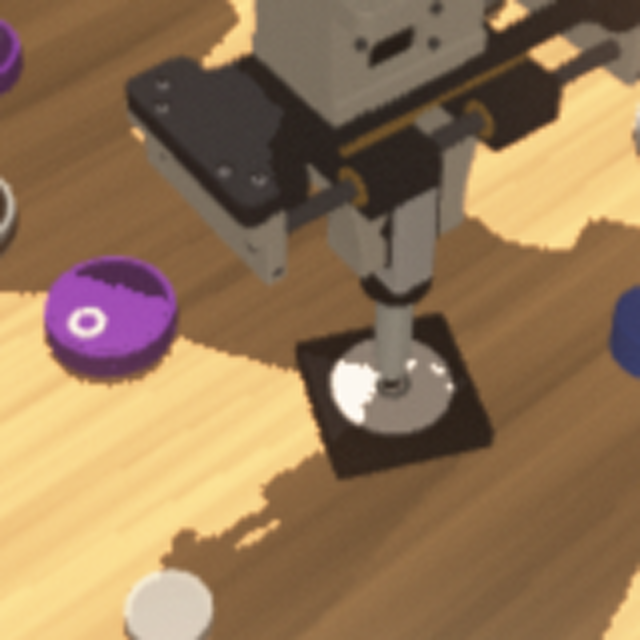

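The nose is inside the tile ring. Net force is about 2.4 N, which is about 3.3 mm. I'll finish the hold and lift.

Request:
{"fn": "step_arm", "kwargs": {"motion": [[0.015, 0, 0, 0, 0], [0.015, 0, 0, 0, 0], [0.015, 0, 0, 0, 0], [0.015, 0, 0, -0.02, 0], [0.015, 0, 0, -0.06, 0]]}}

```text
time_s: 11.3
tcp_pos: [0.6534, 0.0207, 0.178]
eef_rot: [-179.9, -0.3, 175.9]
contact_force: [1.7, 0.8, -0.9]
gripper_width: 0.0199
```

```bash
cat >> h.py <<'E'
def dishes(n,save_name=None):
    """brown/ purple/white dishes: fit circle centre on depth top plane, ring centre from bright blob"""
    c=capture(n); w=cloud(c); g=c["image"].astype(int)
    m=(w[...,2]>.011)&(w[...,2]<.019)&(w[...,0]>.25)&(w[...,0]<.75)
    m=cv2.morphologyEx(m.astype(np.uint8),cv2.MORPH_OPEN,np.ones((3,3)))
    k,lab,stt,cen=cv2.connectedComponentsWithStats(m)
    for i in range(1,k):
        if stt[i,4]<60: continue
        q=w[lab==i]; (cx,cy),R=cv2.minEnclosingCircle((q[:,:2]*1000).astype(np.float32))
        if not 26<R<36: continue
        col=np.median(g[lab==i],0)
        # ring
        x,y,ww,h=stt[i,:4]; sub=lab==i
        d=np.hypot(w[...,0]*1000-cx,w[...,1]*1000-cy)
        mean=g.min(-1); br=sub&(d<24)&(mean>np.median(mean[sub&(d<24)])*1.35)
        ring=w[br][:,:2].mean(0)*1000 if br.sum()>4 else None
        print(n,"c",round(cx,1),round(cy,1),"R",round(R,1),"z",np.median(q[:,2]).round(4),"col",col,"ring",None if ring is None else ring.round(1),br.sum())
    return c
E
python3 - <<'E'
from h import *
for n in ["scene","top","wrist"]:
    c=dishes(n); save(c,"d_"+n)
st()
E
```

```text
scene c 348.6 -2.6 R 31.2 z 0.0164 col [86. 47. 82.] ring [346.2  10.5] 36
scene c 634.2 245.9 R 31.2 z 0.0162 col [251. 245. 236.] ring None 0
scene c 481.6 58.2 R 27.9 z 0.0162 col [125.  108.5  94. ] ring [479.1  49.8] 74
scene c 445.4 -70.7 R 31.0 z 0.0164 col [88. 67. 49.] ring [457.1 -72.7] 66
scene c 341.0 -241.8 R 31.5 z 0.0164 col [162.5  80.  174. ] ring [ 327.8 -244.4] 57
scene c 542.3 -47.8 R 30.8 z 0.0163 col [153.  76. 166.] ring [544.4 -61.5] 70
scene c 449.5 -263.1 R 31.0 z 0.0163 col [143. 107.  77.] ring [ 462.3 -258.2] 75
top c 543.4 -46.5 R 30.2 z 0.0153 col [139.  79. 159.] ring [546.6 -60.8] 40
top c 482.4 70.2 R 29.4 z 0.0153 col [128.  108.5  88. ] ring [471.   63.2] 43
top c 445.9 -69.8 R 29.6 z 0.0153 col [68. 57. 47.] ring [459.6 -71.8] 43
top c 449.9 -261.0 R 29.9 z 0.0152 col [117.  97.  77.] ring [ 463.7 -257.9] 48
wrist c 488.2 68.5 R 29.3 z 0.0151 col [177. 148. 119.] ring [508.4  68.7] 154
wrist c 543.2 -47.8 R 30.0 z 0.0151 col [169.  89. 197.] ring [545.9 -61.7] 321
wrist c 635.6 246.4 R 30.7 z 0.0149 col [253. 250. 241.] ring None 0
t11.45 tcp [0.6561 0.0212 0.1819] rot [1.7993e+02 1.7000e-01 1.7589e+02] F [-1.24  0.13 -1.78] w 0.0197 j [  18.8   21.2   -6.9   -0.   -61.7 -112.9]
```

View pics/d_wrist.png

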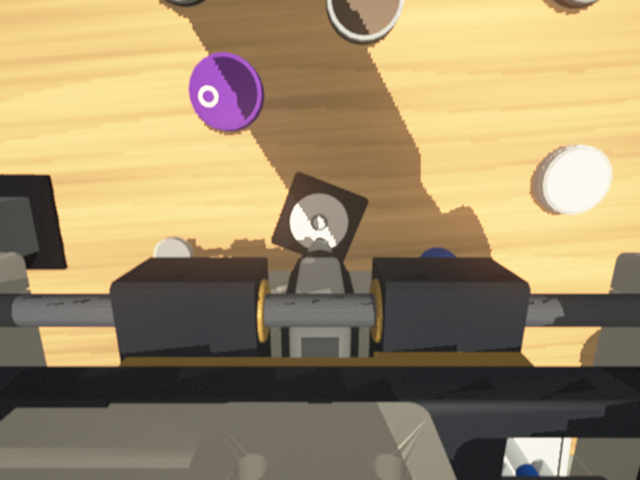

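View pics/d_scene.png

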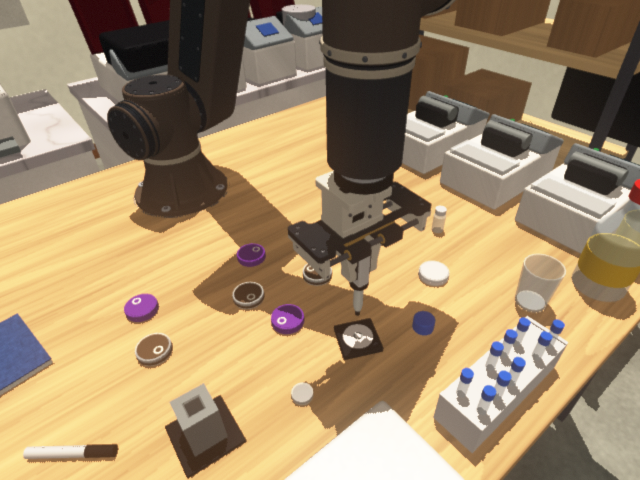

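```bash
python3 -c "
from h import *
to(.56,.25,.225)"
```

```text
mean [0.65456 0.02087 0.17906] sd [0.00026 0.00012 0.00063] rot [ 1.8000e+02 -1.0000e-01  1.7587e+02] F [-0.42  0.49 -1.61] w 0.0199
shift tool: dx 0.1108 dy 0.2217 dz -0.0459 roll 0.0000 rows 4.0 t 11.7
```

Request:
{"fn": "step_arm", "kwargs": {"motion": [[0.015, 0.022, 0.044, -0.02, 0], [0.015, 0.045, 0.09, -0.045, 0], [0.015, 0.067, 0.135, -0.045, 0], [0.015, 0.09, 0.18, -0.045, 0], [0.015, 0.11, 0.22, -0.045, 0]]}}

```text
time_s: 12.32
tcp_pos: [0.5602, 0.2495, 0.2242]
eef_rot: [-180.0, -0.1, 175.9]
contact_force: [1.4, -0.1, -1.8]
gripper_width: 0.0205
```

Request:
{"fn": "step_arm", "kwargs": {"motion": [[0.015, 0, 0, 0, 0], [0.015, 0, 0, 0, 0], [0.015, 0, 0, 0, 0]]}}

```text
time_s: 12.7
tcp_pos: [0.5616, 0.2472, 0.2246]
eef_rot: [-180.0, -0.0, 175.8]
contact_force: [-0.2, 0.1, -1.1]
gripper_width: 0.0201
```

Run:
```python
from h import *
for n in ["scene","top","wrist"]:
    c=dishes(n); save(c,"e_"+n)
for d in spotter.tip_of("wrist","dish_a_mark"): print(d["p"],np.round(d["location"],4),proj(c,d["location"]).round())
st()
```

```text
scene c 468.5 238.4 R 31.0 z 0.0164 col [91. 75. 56.] ring [467.4 249.6] 61
scene c 347.0 -3.0 R 31.9 z 0.0164 col [71.5 40.  68. ] ring [346.3  10.3] 36
scene c 482.9 69.6 R 31.5 z 0.0163 col [112.  87.  64.] ring [471.6  63.8] 54
scene c 636.2 246.9 R 31.0 z 0.0163 col [122. 108.  95.] ring None 0
scene c 445.8 -70.7 R 31.0 z 0.0163 col [114.  87.  64.] ring [459.  -72.6] 64
scene c 342.2 -241.1 R 31.7 z 0.0163 col [133.  65. 145.] ring [ 327.9 -243.7] 53
scene c 542.7 -47.5 R 30.8 z 0.0163 col [138.  69. 151.] ring [544.4 -61.4] 60
scene c 448.8 -261.9 R 31.0 z 0.0161 col [116.  87.  62.] ring [ 461.3 -258.2] 77
top c 544.0 -47.1 R 29.1 z 0.0154 col [128.  72. 147.] ring [546.7 -61.3] 22
top c 483.8 69.5 R 29.4 z 0.0153 col [116.  97.  79.] ring None 2
top c 475.4 248.7 R 26.4 z 0.0158 col [64.  54.5 44. ] ring [472.7 251.7] 71
top c 445.9 -70.2 R 29.6 z 0.0153 col [114.  95.  76.] ring [461.  -73.6] 28
top c 348.3 -2.9 R 29.7 z 0.0155 col [70. 40. 82.] ring [349.6  11.2] 36
top c 341.4 -241.4 R 29.9 z 0.0154 col [126.  71. 145.] ring [ 330.5 -243.6] 41
wrist c 469.0 239.3 R 30.0 z 0.0151 col [110.  84.  65.] ring [465.  253.3] 547
wrist c 483.2 69.1 R 30.3 z 0.0151 col [138. 109.  80.] ring [471.4  62.3] 248
wrist c 542.7 -47.6 R 30.6 z 0.015 col [156.  73. 188.] ring [546.  -61.7] 235
0.93 [0.4755 0.254  0.0105] [320. 125.]
0.64 [0.4826 0.0673 0.0023] [133. 147.]
t12.90 tcp [0.5617 0.2474 0.2249] rot [-1.7999e+02 -1.0000e-02  1.7582e+02] F [-0.02 -0.21 -0.71] w 0.0198 j [  42.    15.6   -9.1   -0.   -65.2 -136.2]
```

View pics/e_wrist.png

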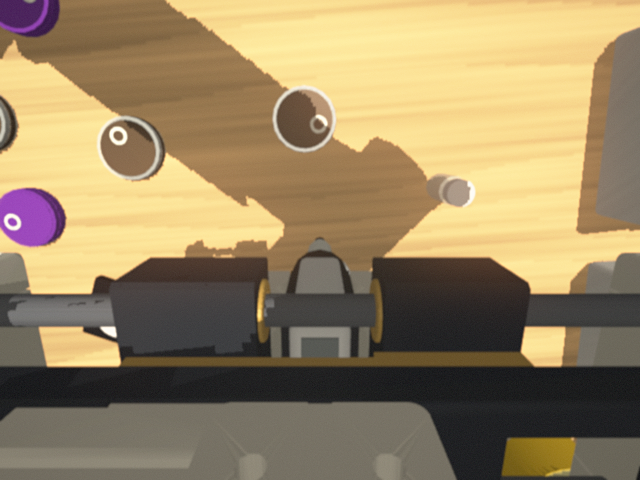

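```bash
cat >> h.py <<'E'
def dishfit(n,cx,cy,verbose=True,rad=.045):
    """refine centre (mm accuracy) near given x,y and find mark by angular search"""
    c=capture(n); w=cloud(c); d=np.hypot(w[...,0]-cx,w[...,1]-cy)
    m=(w[...,2]>.011)&(w[...,2]<.019)&(d<rad)
    m=cv2.morphologyEx(m.astype(np.uint8),cv2.MORPH_OPEN,np.ones((3,3)))>0
    k,lab,stt,cen=cv2.connectedComponentsWithStats(m.astype(np.uint8))
    if k<2: print(n,"none"); return c,None,None
    i=1+np.argmax(stt[1:,4]); q=w[lab==i]
    (X,Y),R=cv2.minEnclosingCircle((q[:,:2]*1000).astype(np.float32)); X/=1000;Y/=1000
    g=c["image"].min(-1); mx=int(2*8/1000*c["fx"]/np.median(c["z_map"][lab==i]))|1
    th=cv2.morphologyEx(g,cv2.MORPH_TOPHAT,cv2.getStructuringElement(cv2.MORPH_ELLIPSE,(5,5))).astype(float)
    best=(-1e9,)
    for a in range(0,360,2):
      for rr in (.012,.013,.014,.015,.016):
        ax=X+rr*np.cos(np.radians(a)); ay=Y+rr*np.sin(np.radians(a)); e=np.hypot(w[...,0]-ax,w[...,1]-ay)
        on=(e>.005)&(e<.008)&(lab==i); off=((e<.0035)|((e>.0095)&(e<.0115)))&(lab==i)
        if on.sum()<3 or off.sum()<3: continue
        L=g[on].mean()-g[off].mean()+th[on].mean()-th[off].mean()
        if L>best[0]: best=(L,ax,ay,a,rr)
    print(n,"centre %.4f %.4f R %.1f z %.4f"%(X,Y,R,np.median(q[:,2])),"mark %.4f %.4f (score %.0f ang %d r %.3f)"%(best[1],best[2],best[0],best[3],best[4]),"px",proj(c,[best[1],best[2],.015]).round(1))
    return c,(X,Y),best[1:3]
E
python3 - <<'E'
from h import *
for n in ["wrist","scene"]:dishfit(n,.469,.239)
dishfit("wrist",.483,.069);dishfit("scene",.483,.069)
dishfit("scene",.4455,-.0707);dishfit("scene",.449,-.262);
E
```

```text
wrist centre 0.4691 0.2392 R 29.9 z 0.0151 mark 0.4748 0.2520 (score 121 ang 66 r 0.014) px [317.6 124. ]
scene centre 0.4684 0.2382 R 31.7 z 0.0163 mark 0.4732 0.2514 (score 64 ang 70 r 0.014) px [378.4 231.6]
wrist centre 0.4832 0.0692 R 30.2 z 0.0150 mark 0.4710 0.0622 (score 224 ang 210 r 0.014) px [117.6 135. ]
scene centre 0.4835 0.0695 R 30.8 z 0.0163 mark 0.4702 0.0624 (score 144 ang 208 r 0.015) px [310.5 268.5]
scene centre 0.4459 -0.0715 R 31.1 z 0.0163 mark 0.4579 -0.0719 (score 164 ang 358 r 0.012) px [250.7 296.5]
scene centre 0.4492 -0.2627 R 30.5 z 0.0163 mark 0.4612 -0.2578 (score 185 ang 22 r 0.013) px [158.1 349.6]
```

```bash
python3 -c "
from h import *
to(.4740,.2522,.133)"
```

```text
mean [0.5614  0.24819 0.22504] sd [2.e-05 4.e-05 1.e-05] rot [180.     0.   175.89] F [-0.1  -0.   -1.46] w 0.0198
shift tool: dx 0.0875 dy -0.0023 dz 0.0920 roll 0.0000 rows 2.0 t 13.4
```

Request:
{"fn": "step_arm", "kwargs": {"motion": [[0.015, 0.044, -0.0023, 0.03, 0], [0.015, 0.0875, -0.0023, 0.06, 0], [0.015, 0.0875, -0.0023, 0.092, 0], [0.015, 0.0875, -0.0023, 0.092, 0], [0.015, 0.0875, -0.0023, 0.092, 0]]}}

```text
time_s: 14.08
tcp_pos: [0.4749, 0.2527, 0.1342]
eef_rot: [180.0, 0.1, 175.9]
contact_force: [0.8, -0.1, -0.6]
gripper_width: 0.0202
```

Request:
{"fn": "step_arm", "kwargs": {"motion": [[0.015, 0, 0, 0, 0], [0.015, 0, 0, 0, 0]]}}

```text
time_s: 14.32
tcp_pos: [0.4745, 0.2524, 0.1338]
eef_rot: [179.9, 0.1, 175.9]
contact_force: [0.4, 0.1, -1.4]
gripper_width: 0.0201
```

```bash
python3 -c "
from h import *
to(.4740,.2522,.1235)
c=capture('scene'); save(c,'f1',(300,150,440,290),4)"
```

```text
mean [0.4742  0.2522  0.13338] sd [1.3e-04 6.0e-05 1.6e-04] rot [1.7997e+02 2.0000e-02 1.7587e+02] F [-0.15  0.12 -1.08] w 0.0199
shift tool: dx 0.0002 dy -0.0000 dz 0.0099 roll 0.0000 rows 0.2 t 14.6
```

View pics/f1.png

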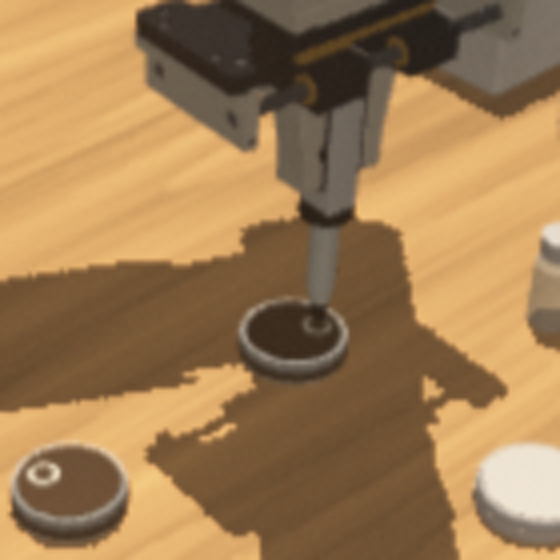

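The tip is right above dish_a's ring at crop (318,322). Pressing now.

Request:
{"fn": "step_arm", "kwargs": {"motion": [[0.015, 0, 0, 0.005, 0], [0.015, 0, 0, 0.0096, 0], [0.015, 0, 0, 0.0096, 0], [0.015, 0, 0, 0.0096, 0], [0.015, 0, 0, 0.0096, 0]]}}

```text
time_s: 15.25
tcp_pos: [0.474, 0.2522, 0.1236]
eef_rot: [180.0, 0.0, 175.9]
contact_force: [-0.6, 0.2, 1.2]
gripper_width: 0.0199
```

```bash
python3 -c "
from h import *
avg(6);c=capture('scene'); save(c,'f2',(300,150,440,290),4)"
```

```text
mean [0.474   0.2522  0.12353] sd [1.e-05 1.e-05 2.e-05] rot [1.7999e+02 1.0000e-02 1.7589e+02] F [-0.44  0.45  1.24] w 0.0199
```

View pics/f2.png

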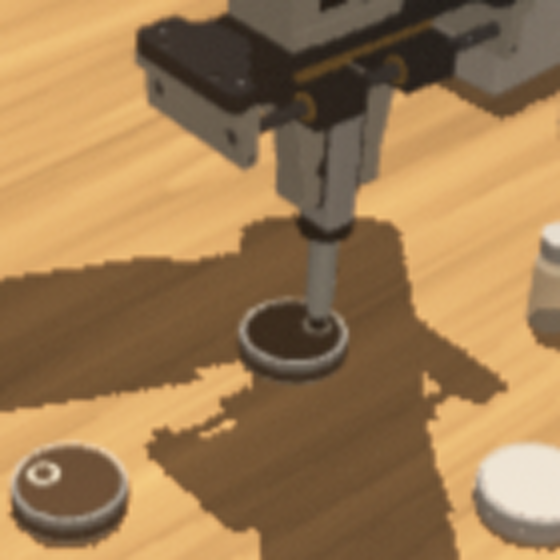

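Request:
{"fn": "step_arm", "kwargs": {"motion": [[0.015, 0, 0, 0, 0], [0.015, 0, 0, 0, 0], [0.015, 0, 0, 0, 0], [0.015, 0, 0, -0.02, 0], [0.015, 0, 0, -0.08, 0]]}}

```text
time_s: 16.23
tcp_pos: [0.4721, 0.2505, 0.2009]
eef_rot: [-179.7, -0.3, 175.8]
contact_force: [1.3, 1.0, -1.5]
gripper_width: 0.0199
```

```bash
python3 -c "
from h import *
to(.56,.075,.215)"
```

```text
mean [0.47509 0.25293 0.20689] sd [0.00118 0.00071 0.00314] rot [179.82   0.2  175.91] F [0.22 0.56 0.24] w 0.0197
shift tool: dx -0.0974 dy -0.1714 dz -0.0081 roll 0.0000 rows 3.2 t 16.5
```

Request:
{"fn": "step_arm", "kwargs": {"motion": [[0.015, -0.028, -0.05, 0, 0], [0.015, -0.056, -0.1, -0.008, 0], [0.015, -0.08, -0.15, -0.008, 0], [0.015, -0.097, -0.171, -0.008, 0], [0.015, -0.097, -0.171, -0.008, 0]]}}

```text
time_s: 17.1
tcp_pos: [0.5582, 0.0727, 0.2094]
eef_rot: [-179.9, -0.2, 175.7]
contact_force: [-0.3, 0.3, -0.4]
gripper_width: 0.0198
```

Run:
```python
from h import *
avg(4)
dishfit("wrist",.483,.069)
c,_,_=dishfit("wrist",.4455,-.0707); save(c,"g_w")
to(.4702,.0623,.133)
c=capture("scene"); save(c,"g_s")
```

```text
mean [0.55773 0.07445 0.2101 ] sd [6.0e-05 5.7e-04 3.9e-04] rot [ 1.8005e+02 -1.3000e-01  1.7585e+02] F [-0.44  0.15 -1.15] w 0.0198
wrist centre 0.4832 0.0689 R 29.9 z 0.0151 mark 0.4708 0.0623 (score 98 ang 208 r 0.014) px [298.5 124.7]
wrist centre 0.4461 -0.0710 R 30.3 z 0.0151 mark 0.4600 -0.0729 (score 222 ang 352 r 0.014) px [148.2 122.8]
mean [0.55821 0.07526 0.21145] sd [9.0e-05 1.3e-04 8.0e-05] rot [180.     0.   175.94] F [-0.56  0.04 -1.42] w 0.02
shift tool: dx 0.0869 dy -0.0191 dz 0.0785 roll 0.0000 rows 1.9 t 17.6
```

View pics/g_w.png

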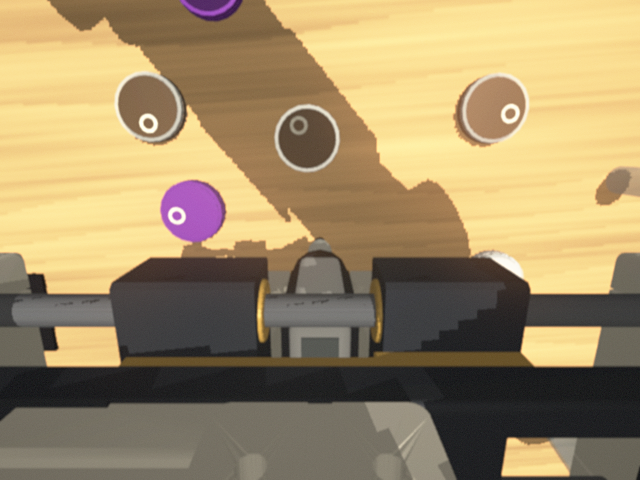

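Request:
{"fn": "step_arm", "kwargs": {"motion": [[0.015, 0.044, -0.019, 0.025, 0], [0.015, 0.087, -0.0191, 0.055, 0], [0.015, 0.087, -0.0191, 0.0785, 0], [0.015, 0.087, -0.0191, 0.0785, 0], [0.015, 0.087, -0.0191, 0.0785, 0]]}}

```text
time_s: 18.32
tcp_pos: [0.4714, 0.0622, 0.1339]
eef_rot: [180.0, 0.1, 175.9]
contact_force: [-0.0, -0.3, -1.0]
gripper_width: 0.0199
```

Request:
{"fn": "step_arm", "kwargs": {"motion": [[0.015, 0, 0, 0, 0], [0.015, 0, 0, 0, 0]]}}

```text
time_s: 18.58
tcp_pos: [0.4708, 0.062, 0.1334]
eef_rot: [180.0, 0.0, 175.9]
contact_force: [0.7, 0.0, -0.7]
gripper_width: 0.0199
```

```bash
python3 -c "
from h import *
to(.4702,.0623,.1235)
c=capture('scene'); save(c,'f3',(250,200,390,340),4)"
```

```text
mean [0.47047 0.06186 0.13313] sd [1.1e-04 3.0e-05 1.1e-04] rot [1.7999e+02 2.0000e-02 1.7588e+02] F [-0.07  0.3  -1.12] w 0.0198
shift tool: dx 0.0003 dy 0.0004 dz 0.0096 roll 0.0000 rows 0.2 t 18.8
```

View pics/f3.png

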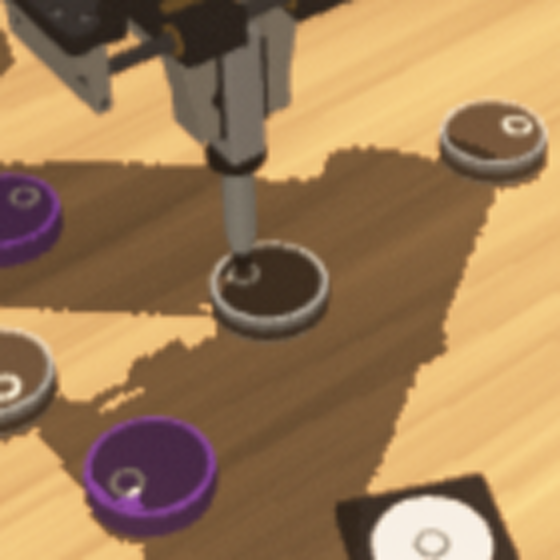

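Tip is above ring b at crop (242,270). Pressing.

Request:
{"fn": "step_arm", "kwargs": {"motion": [[0.015, 0, 0.0004, 0.005, 0], [0.015, 0, 0.0004, 0.0094, 0], [0.015, 0, 0.0004, 0.0094, 0], [0.015, 0, 0.0004, 0.0094, 0], [0.015, 0, 0.0004, 0.0094, 0]]}}

```text
time_s: 19.5
tcp_pos: [0.4704, 0.0623, 0.1237]
eef_rot: [180.0, 0.0, 175.9]
contact_force: [-0.3, 0.2, 0.7]
gripper_width: 0.0199
```

```bash
python3 -c "
from h import *
avg(6);c=capture('scene'); save(c,'f4',(250,200,390,340),4)"
```

```text
mean [0.47042 0.0623  0.12364] sd [2.e-05 1.e-05 2.e-05] rot [1.7999e+02 1.0000e-02 1.7589e+02] F [-0.05  1.06  1.1 ] w 0.02
```

Request:
{"fn": "step_arm", "kwargs": {"motion": [[0.015, 0, 0, 0, 0], [0.015, 0, 0, 0, 0], [0.015, 0, 0, 0, 0], [0.015, 0, 0, -0.02, 0], [0.015, 0, 0, -0.08, 0]]}}

```text
time_s: 20.48
tcp_pos: [0.468, 0.0611, 0.2014]
eef_rot: [-179.8, -0.4, 175.9]
contact_force: [0.6, 0.4, -1.0]
gripper_width: 0.02
```

```bash
python3 -c "
from h import *
to(.54,-.065,.21)"
```

```text
mean [0.4715  0.06252 0.20674] sd [0.00128 0.00035 0.00302] rot [179.91   0.22 175.91] F [0.78 0.05 0.73] w 0.0199
shift tool: dx -0.0774 dy -0.1223 dz -0.0033 roll 0.0000 rows 2.3 t 20.7
```

View pics/f4.png

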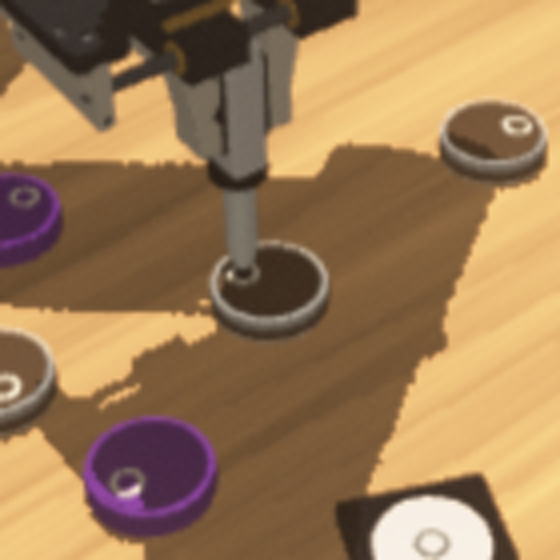

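Dish b is read. On to dish c.

Request:
{"fn": "step_arm", "kwargs": {"motion": [[0.015, -0.026, -0.042, 0, 0], [0.015, -0.052, -0.084, -0.005, 0], [0.015, -0.077, -0.122, -0.005, 0], [0.015, -0.077, -0.122, -0.005, 0], [0.015, -0.077, -0.122, -0.005, 0]]}}

```text
time_s: 21.35
tcp_pos: [0.5373, -0.0652, 0.2069]
eef_rot: [-180.0, -0.2, 175.8]
contact_force: [-0.6, -0.5, -1.4]
gripper_width: 0.0196
```

Run:
```python
from h import *
avg(4)
dishfit("wrist",.4455,-.0707)
c,_,_=dishfit("wrist",.449,-.262); save(c,"h_w")
to(.4592,-.0728,.133)
```

```text
mean [ 0.5377  -0.06441  0.20792] sd [0.0002  0.00022 0.00038] rot [ 1.8001e+02 -7.0000e-02  1.7593e+02] F [ 0.12 -0.09 -0.7 ] w 0.0198
wrist centre 0.4459 -0.0711 R 29.9 z 0.0151 mark 0.4598 -0.0726 (score 98 ang 354 r 0.014) px [304.1 134.1]
wrist centre 0.4497 -0.2626 R 30.5 z 0.0151 mark 0.4631 -0.2583 (score 229 ang 18 r 0.014) px [102.  152.2]
mean [ 0.53832 -0.06454  0.20871] sd [3.0e-05 1.6e-04 2.0e-05] rot [1.7999e+02 2.0000e-02 1.7593e+02] F [-0.49  0.13 -1.28] w 0.02
shift tool: dx 0.0783 dy -0.0139 dz 0.0757 roll 0.0000 rows 1.8 t 21.9
```

View pics/h_w.png

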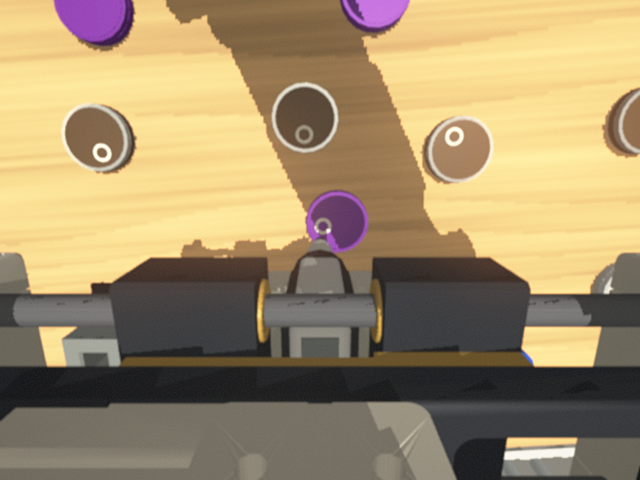

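Ring c at (304,134) matches the fit.

Request:
{"fn": "step_arm", "kwargs": {"motion": [[0.015, 0.04, -0.0139, 0.025, 0], [0.015, 0.0783, -0.0139, 0.05, 0], [0.015, 0.0783, -0.0139, 0.0757, 0], [0.015, 0.0783, -0.0139, 0.0757, 0], [0.015, 0.0783, -0.0139, 0.0757, 0]]}}

```text
time_s: 22.52
tcp_pos: [0.4603, -0.0731, 0.1338]
eef_rot: [-180.0, 0.1, 175.9]
contact_force: [0.9, -0.8, -1.2]
gripper_width: 0.0197
```

Request:
{"fn": "step_arm", "kwargs": {"motion": [[0.015, 0, 0, 0, 0], [0.015, 0, 0, 0, 0]]}}

```text
time_s: 22.78
tcp_pos: [0.4598, -0.0731, 0.1334]
eef_rot: [180.0, 0.1, 175.9]
contact_force: [-0.0, 0.4, -1.3]
gripper_width: 0.02
```

```bash
python3 -c "
from h import *
to(.4591,-.0727,.1235)
c=capture('scene'); save(c,'f5',(180,220,320,360),4)"
```

```text
mean [ 0.45946 -0.07321  0.13306] sd [1.2e-04 3.0e-05 1.2e-04] rot [1.7999e+02 2.0000e-02 1.7588e+02] F [-0.49  0.14 -1.36] w 0.0201
shift tool: dx 0.0004 dy 0.0005 dz 0.0096 roll 0.0000 rows 0.2 t 23.0
```

View pics/f5.png

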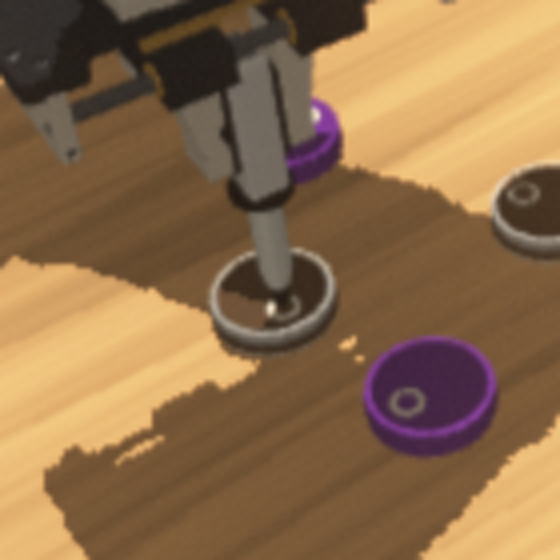

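The tip is above ring c at crop (282,305), on the brown dish. Pressing.

Request:
{"fn": "step_arm", "kwargs": {"motion": [[0.015, 0.0002, 0.0005, 0.005, 0], [0.015, 0.0002, 0.0005, 0.0095, 0], [0.015, 0.0002, 0.0005, 0.0095, 0], [0.015, 0.0002, 0.0005, 0.0095, 0], [0.015, 0.0002, 0.0005, 0.0095, 0]]}}

```text
time_s: 23.7
tcp_pos: [0.4592, -0.0727, 0.1235]
eef_rot: [180.0, 0.0, 175.9]
contact_force: [0.0, 0.1, 1.1]
gripper_width: 0.0198
```

```bash
python3 -c "
from h import *
avg(6);c=capture('scene'); save(c,'f6',(180,220,320,360),4)"
```

```text
mean [ 0.45921 -0.07267  0.12343] sd [1.e-05 1.e-05 3.e-05] rot [1.7999e+02 2.0000e-02 1.7589e+02] F [0.05 0.65 1.11] w 0.0199
```

Request:
{"fn": "step_arm", "kwargs": {"motion": [[0.015, 0, 0, 0, 0], [0.015, 0, 0, 0, 0], [0.015, 0, 0, 0, 0], [0.015, 0, 0, -0.02, 0], [0.015, 0, 0, -0.08, 0]]}}

```text
time_s: 24.68
tcp_pos: [0.4566, -0.0732, 0.2013]
eef_rot: [-179.9, -0.5, 175.9]
contact_force: [2.5, 0.8, -0.0]
gripper_width: 0.0199
```

```bash
python3 -c "
from h import *
to(.54,-.255,.21)"
```

```text
mean [ 0.46038 -0.07278  0.20654] sd [0.00132 0.00023 0.00302] rot [179.97   0.24 175.91] F [1.31 0.21 0.28] w 0.0198
shift tool: dx -0.0924 dy -0.1761 dz -0.0035 roll 0.0000 rows 3.2 t 24.9
```

View pics/f6.png

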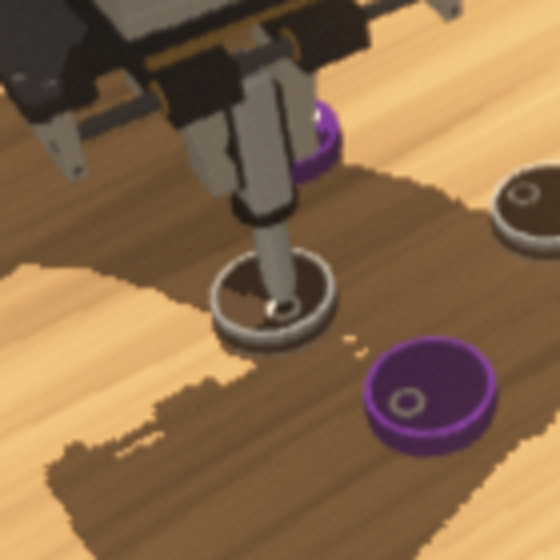

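Request:
{"fn": "step_arm", "kwargs": {"motion": [[0.015, -0.025, -0.05, 0, 0], [0.015, -0.05, -0.1, -0.005, 0], [0.015, -0.075, -0.14, -0.005, 0], [0.015, -0.092, -0.176, -0.005, 0], [0.015, -0.092, -0.176, -0.005, 0]]}}

```text
time_s: 25.55
tcp_pos: [0.5377, -0.2569, 0.2053]
eef_rot: [180.0, -0.3, 175.7]
contact_force: [-0.3, 0.2, -1.3]
gripper_width: 0.0201
```

Run:
```python
from h import *
avg(4)
c,_,_=dishfit("wrist",.449,-.262); save(c,"i_w")
to(.4623,-.2583,.133)
c=capture("scene"); save(c,"i_s")
```

```text
mean [ 0.53727 -0.25486  0.20649] sd [0.00014 0.00058 0.00065] rot [179.97  -0.18 175.83] F [-0.61  0.05 -1.6 ] w 0.02
wrist centre 0.4493 -0.2627 R 29.9 z 0.0151 mark 0.4627 -0.2584 (score 180 ang 18 r 0.014) px [308.9 137.8]
mean [ 0.53815 -0.25415  0.20849] sd [0.00012 0.0001  0.00016] rot [1.8000e+02 1.0000e-02 1.7594e+02] F [ 0.17 -0.01 -1.03] w 0.0201
shift tool: dx 0.0754 dy -0.0095 dz 0.0755 roll 0.0000 rows 1.7 t 26.1
```

View pics/i_w.png

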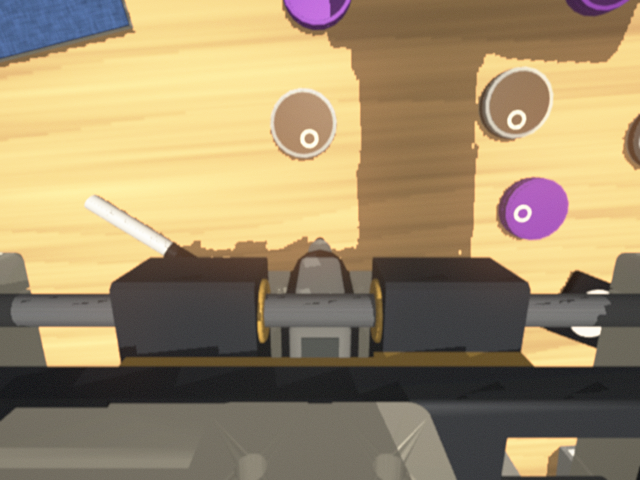

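View pics/i_s.png

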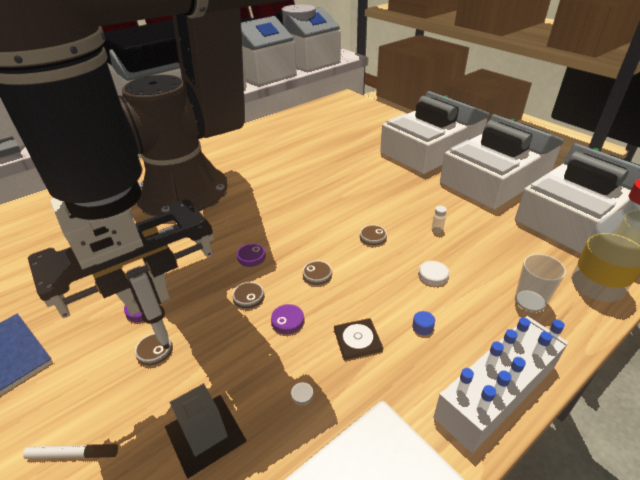

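Ring d is at wrist (309,138), as fitted.

Request:
{"fn": "step_arm", "kwargs": {"motion": [[0.015, 0.04, -0.0092, 0.025, 0], [0.015, 0.0755, -0.0092, 0.05, 0], [0.015, 0.0755, -0.0092, 0.0755, 0], [0.015, 0.0755, -0.0092, 0.0755, 0], [0.015, 0.0755, -0.0092, 0.0755, 0]]}}

```text
time_s: 26.72
tcp_pos: [0.4633, -0.2588, 0.1338]
eef_rot: [-180.0, 0.1, 175.9]
contact_force: [0.4, -0.1, -1.2]
gripper_width: 0.02
```

Request:
{"fn": "step_arm", "kwargs": {"motion": [[0.015, 0, 0, 0, 0], [0.015, 0, 0, 0, 0]]}}

```text
time_s: 26.98
tcp_pos: [0.4629, -0.2587, 0.1335]
eef_rot: [-180.0, 0.1, 175.9]
contact_force: [0.1, -0.2, -0.4]
gripper_width: 0.0199
```

```bash
python3 -c "
from h import *
to(.4619,-.2583,.1235)
c=capture('scene'); save(c,'f7',(90,280,230,420),4)"
```

```text
mean [ 0.4625  -0.25863  0.13309] sd [1.3e-04 1.0e-05 1.4e-04] rot [1.8000e+02 3.0000e-02 1.7589e+02] F [ 0.11  0.07 -1.49] w 0.0198
shift tool: dx 0.0006 dy 0.0003 dz 0.0096 roll 0.0000 rows 0.2 t 27.2
```

View pics/f7.png

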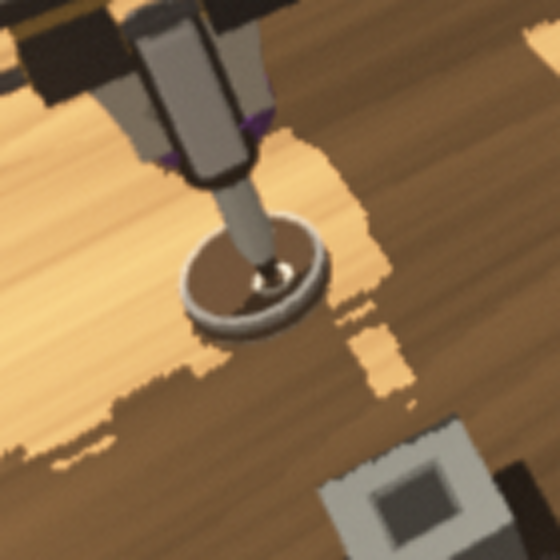

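Tip above ring d. Pressing.

Request:
{"fn": "step_arm", "kwargs": {"motion": [[0.015, 0.0002, 0.0003, 0.005, 0], [0.015, 0.0002, 0.0003, 0.0095, 0], [0.015, 0.0002, 0.0003, 0.0095, 0], [0.015, 0.0002, 0.0003, 0.0095, 0], [0.015, 0.0002, 0.0003, 0.0095, 0]]}}

```text
time_s: 27.9
tcp_pos: [0.4622, -0.2583, 0.1235]
eef_rot: [-180.0, 0.0, 175.9]
contact_force: [0.4, -0.3, 0.1]
gripper_width: 0.0195
```

```bash
python3 -c "
from h import *
avg(6);c=capture('scene'); save(c,'f8',(90,280,230,420),4)"
```

```text
mean [ 0.46217 -0.25831  0.12343] sd [1.e-05 1.e-05 2.e-05] rot [1.8000e+02 1.0000e-02 1.7589e+02] F [-0.07  0.83  0.98] w 0.0199
```

Request:
{"fn": "step_arm", "kwargs": {"motion": [[0.015, 0, 0, 0, 0], [0.015, 0, 0, 0, 0], [0.015, 0, 0, 0, 0], [0.015, 0, 0, -0.02, 0], [0.015, 0, 0, -0.08, 0]]}}

```text
time_s: 28.88
tcp_pos: [0.4597, -0.2577, 0.2009]
eef_rot: [179.9, -0.5, 175.9]
contact_force: [2.1, -0.2, -0.8]
gripper_width: 0.0196
```

```bash
python3 -c "
from h import *
to(.6557,.0209,.205)"
```

```text
mean [ 0.46339 -0.25888  0.20678] sd [0.00121 0.00065 0.00313] rot [180.07   0.26 175.91] F [ 0.73 -0.12  0.19] w 0.0199
shift tool: dx -0.1719 dy 0.2928 dz 0.0018 roll 0.0000 rows 5.4 t 29.1
```

View pics/f8.png

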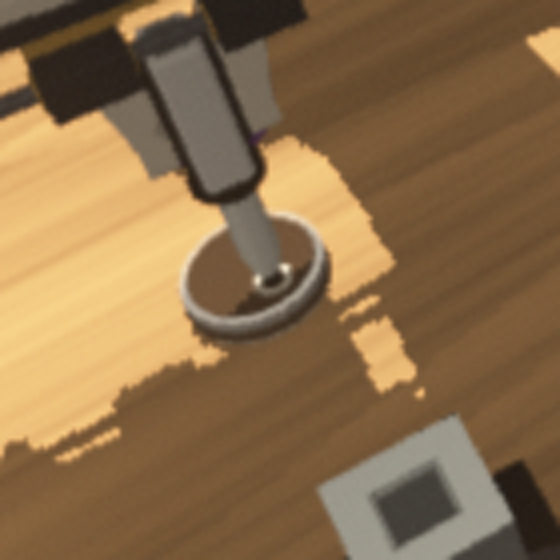

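Request:
{"fn": "step_arm", "kwargs": {"motion": [[0.015, -0.028, 0.048, 0, 0], [0.015, -0.058, 0.098, 0, 0], [0.015, -0.088, 0.15, 0, 0], [0.015, -0.116, 0.198, 0, 0], [0.015, -0.145, 0.247, 0, 0]]}}

```text
time_s: 29.75
tcp_pos: [0.6243, -0.0208, 0.2014]
eef_rot: [-180.0, -0.2, 175.9]
contact_force: [1.4, -0.9, -0.5]
gripper_width: 0.02
```

Request:
{"fn": "step_arm", "kwargs": {"motion": [[0.015, -0.027, 0.046, 0.02, 0], [0.015, -0.027, 0.046, 0.05, 0], [0.015, -0.027, 0.046, 0.072, 0], [0.015, -0.027, 0.046, 0.072, 0], [0.015, -0.027, 0.046, 0.072, 0]]}}

```text
time_s: 30.38
tcp_pos: [0.6547, 0.0213, 0.1313]
eef_rot: [-180.0, -0.0, 175.9]
contact_force: [0.6, -0.4, -0.3]
gripper_width: 0.0202
```

```bash
python3 -c "
from h import *
avg(4)
to(.6557,.0209,.1205)
c=capture('scene'); save(c,'f9',(260,240,420,400),4)"
```

```text
mean [0.65515 0.02151 0.13229] sd [5.0e-05 5.0e-05 1.8e-04] rot [1.7998e+02 8.0000e-02 1.7588e+02] F [ 0.5  -0.67 -0.92] w 0.0198
mean [0.65488 0.02156 0.13202] sd [1.e-04 2.e-05 2.e-04] rot [1.7998e+02 6.0000e-02 1.7588e+02] F [ 0.19 -0.17 -0.69] w 0.0198
shift tool: dx -0.0009 dy -0.0006 dz 0.0115 roll 0.0000 rows 0.2 t 30.8
```

View pics/f9.png

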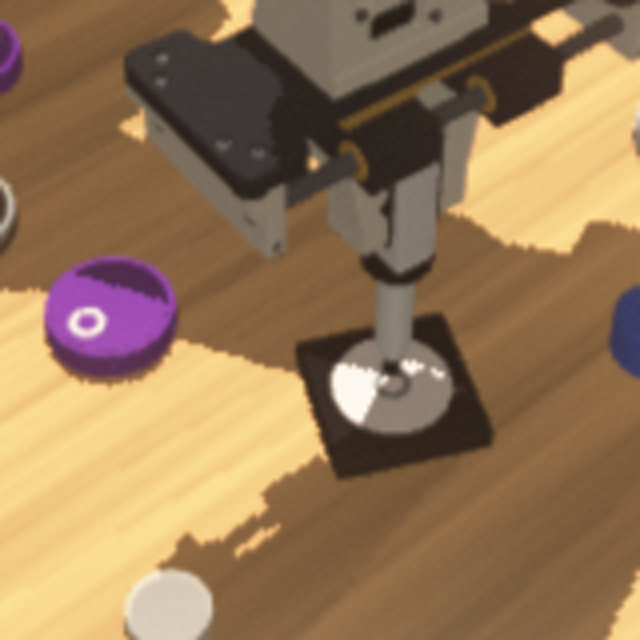

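Request:
{"fn": "step_arm", "kwargs": {"motion": [[0.015, -0.0009, -0.0006, 0.005, 0], [0.015, -0.0009, -0.0006, 0.0113, 0], [0.015, -0.0009, -0.0006, 0.0113, 0], [0.015, -0.0009, -0.0006, 0.0113, 0], [0.015, -0.0009, -0.0006, 0.0113, 0]]}}

```text
time_s: 31.5
tcp_pos: [0.6557, 0.0209, 0.1203]
eef_rot: [180.0, 0.0, 175.9]
contact_force: [0.4, -0.5, 1.8]
gripper_width: 0.02
```

```bash
python3 -c "
from h import *
avg(6);c=capture('scene'); save(c,'f10',(260,240,420,400),4)"
```

```text
mean [0.65566 0.02094 0.12021] sd [1.e-05 2.e-05 4.e-05] rot [1.8000e+02 2.0000e-02 1.7589e+02] F [ 0.81 -0.37  1.56] w 0.0199
```

Request:
{"fn": "step_arm", "kwargs": {"motion": [[0.015, 0, 0, 0, 0], [0.015, 0, 0, 0, 0], [0.015, 0, 0, 0, 0], [0.015, 0, 0, -0.02, 0], [0.015, 0, 0, -0.08, 0]]}}

```text
time_s: 32.48
tcp_pos: [0.6527, 0.0206, 0.1965]
eef_rot: [-179.9, -0.5, 175.8]
contact_force: [1.3, 0.5, -1.3]
gripper_width: 0.0204
```

```bash
python3 -c "
from h import *
to(.6387,-.2649,.222,175.9)"
```

```text
mean [0.65672 0.02113 0.20383] sd [0.00132 0.0002  0.00332] rot [179.94   0.25 175.91] F [ 1.07 -0.09  0.69] w 0.0198
shift tool: dx -0.0024 dy -0.2866 dz -0.0182 roll 0.0001 rows 4.6 t 32.7
```

View pics/f10.png

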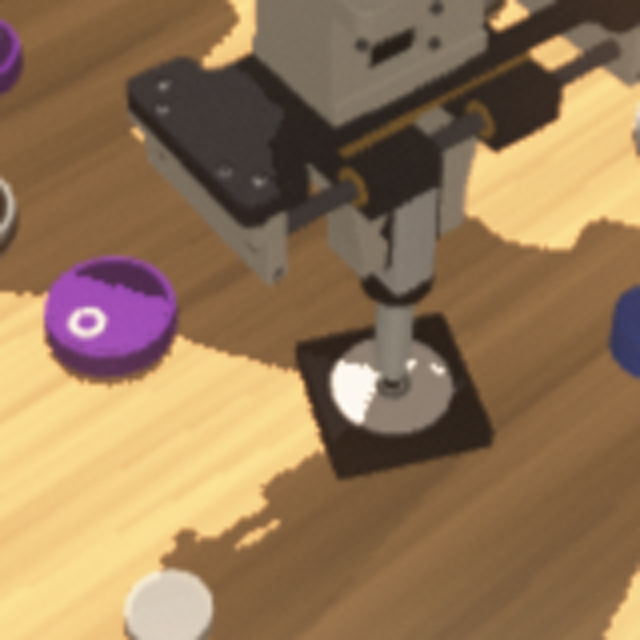

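The second tile reading is done at about 2.5 N, or about 3.4 mm. Now back to the stand.

Request:
{"fn": "step_arm", "kwargs": {"motion": [[0.015, -0.0005, -0.055, -0.018, 0], [0.015, -0.001, -0.112, -0.018, 0], [0.015, -0.0015, -0.17, -0.018, 0], [0.015, -0.002, -0.228, -0.018, 0], [0.015, -0.0024, -0.2866, -0.018, 0]]}}

```text
time_s: 33.35
tcp_pos: [0.6361, -0.2665, 0.2159]
eef_rot: [180.0, -0.2, 175.9]
contact_force: [0.8, 0.2, -0.7]
gripper_width: 0.0201
```

Request:
{"fn": "step_arm", "kwargs": {"motion": [[0.015, 0, 0, 0, 0], [0.015, 0, 0, 0, 0], [0.015, 0, 0, 0, 0], [0.015, 0, 0, 0, 0]]}}

```text
time_s: 33.85
tcp_pos: [0.6376, -0.2639, 0.2179]
eef_rot: [180.0, -0.0, 176.0]
contact_force: [0.3, 1.2, -0.9]
gripper_width: 0.02
```

```bash
python3 -c "
from h import *
avg(5)
to(.6387,-.2649,.1215,175.9)"
```

```text
mean [ 0.63759 -0.26429  0.21816] sd [4.0e-05 2.3e-04 5.0e-05] rot [1.8000e+02 1.0000e-02 1.7595e+02] F [ 0.04  0.35 -0.6 ] w 0.0199
mean [ 0.63741 -0.26493  0.2181 ] sd [4.0e-05 1.2e-04 3.0e-05] rot [1.800e+02 1.000e-02 1.759e+02] F [-0.03 -0.41 -1.22] w 0.0201
shift tool: dx -0.0013 dy 0.0001 dz 0.0966 roll -0.0000 rows 1.5 t 34.4
```

Request:
{"fn": "step_arm", "kwargs": {"motion": [[0.015, -0.0013, 0, 0.006, 0], [0.015, -0.0013, 0, 0.02, 0], [0.015, -0.0013, 0, 0.035, 0], [0.015, -0.0013, 0, 0.05, 0], [0.015, -0.0013, 0, 0.065, 0]]}}

```text
time_s: 34.98
tcp_pos: [0.6384, -0.2652, 0.1515]
eef_rot: [180.0, -0.0, 175.9]
contact_force: [0.7, -0.4, -0.3]
gripper_width: 0.02
```

```bash
python3 -c "
from h import *
to(.6387,-.2649,.1215,175.9)"
```

```text
mean [ 0.63812 -0.26506  0.15143] sd [0.00063 0.00021 0.00152] rot [ 1.7999e+02 -1.1000e-01  1.7588e+02] F [-0.44 -0.27 -1.79] w 0.0199
shift tool: dx -0.0006 dy 0.0002 dz 0.0299 roll -0.0003 rows 0.5 t 35.2
```

Request:
{"fn": "step_arm", "kwargs": {"motion": [[0.015, 0, 0, 0.01, 0], [0.015, 0, 0, 0.02, 0], [0.015, 0, 0, 0.028, 0], [0.015, 0, 0, 0.03, 0], [0.015, 0, 0, 0.0305, 0]]}}

```text
time_s: 35.85
tcp_pos: [0.6387, -0.2652, 0.1224]
eef_rot: [-180.0, -0.0, 175.9]
contact_force: [-0.6, -0.3, -1.3]
gripper_width: 0.02
```

```bash
python3 -c "
from h import *
to(.6387,-.2649,.1215,175.9)
c=capture('scene'); save(c,'k1',(120,320,280,480),4)"
```

```text
mean [ 0.63886 -0.26524  0.12279] sd [3.0e-05 0.0e+00 1.2e-04] rot [1.8001e+02 3.0000e-02 1.7589e+02] F [-0.16 -0.14 -0.75] w 0.0199
shift tool: dx 0.0002 dy 0.0003 dz 0.0013 roll -0.0002 rows 0.0 t 36.1
```

View pics/k1.png

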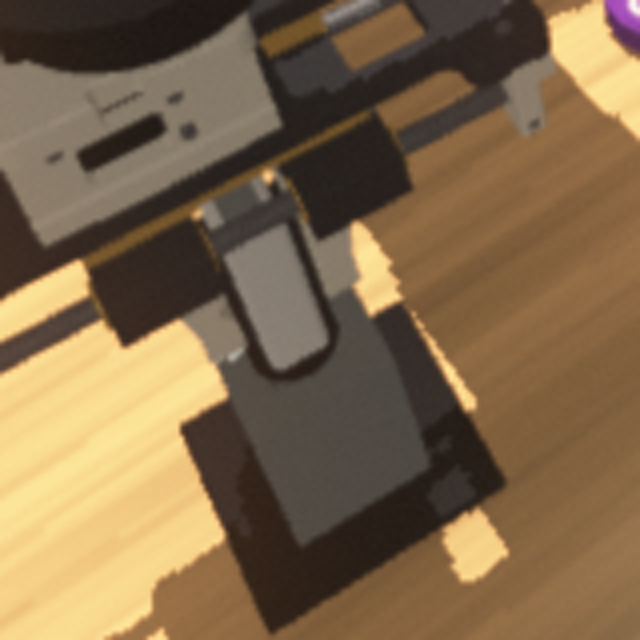

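Request:
{"fn": "step_arm", "kwargs": {"motion": [[0.015, 0, 0, 0.0012, 0], [0.015, 0, 0, 0.0012, 0], [0.022, 0, 0, 0.0012, 0], [0.03, 0, 0, 0.0012, 0], [0.05, 0, 0, 0.0012, 0]]}}

```text
time_s: 36.78
tcp_pos: [0.6387, -0.2652, 0.1213]
eef_rot: [-180.0, 0.0, 175.9]
contact_force: [-0.6, 0.2, -0.5]
gripper_width: 0.0348
```

Request:
{"fn": "step_arm", "kwargs": {"motion": [[0.05, 0, 0, 0, 0], [0.05, 0, 0, -0.02, 0], [0.05, 0, 0, -0.05, 0], [0.05, 0, 0, -0.09, 0], [0.05, 0, 0, -0.12, 0]]}}

```text
time_s: 37.4
tcp_pos: [0.6389, -0.2653, 0.2433]
eef_rot: [-180.0, 0.1, 175.9]
contact_force: [0.6, -0.0, 0.3]
gripper_width: 0.0501
```

```bash
cat >> h.py <<'E'
def pencheck(n="scene"):
    c=capture(n); w=cloud(c)
    near=np.hypot(w[...,0]-.64,w[...,1]+.266)<.05
    for nm,lo,hi in [("top",.145,.175),("block",.072,.083)]:
        m=near&(w[...,2]>lo)&(w[...,2]<hi); p=w[m]
        if len(p)<8: continue
        rc=cv2.minAreaRect((p[:,:2]*1000).astype(np.float32)); print(n,nm,len(p),"z",np.median(p[:,2]).round(4),"rect",np.round(rc[0],1),np.round(rc[1],1),round(rc[2],1))
    return c
E
python3 - <<'E'
from h import *
c=pencheck(); save(c,"k2")
to(.4493,-.2627,.2)
for n in ["scene","top"]: dishes(n)
E
```

```text
scene top 412 z 0.1603 rect [ 639.4 -264.8] [20.1 27.6] 85.5
scene block 929 z 0.0808 rect [ 638.8 -264.7] [50. 52.] 85.6
mean [ 0.63901 -0.26526  0.24248] sd [0.00082 0.00033 0.00212] rot [1.8001e+02 1.1000e-01 1.7589e+02] F [ 0.11  0.   -0.59] w 0.0501
shift tool: dx 0.1894 dy -0.0110 dz 0.0425 roll 0.0000 rows 3.1 t 37.7
scene c 470.1 238.2 R 30.9 z 0.0163 col [140. 109.  82.] ring [474.7 247.7] 40
scene c 348.6 -1.9 R 31.0 z 0.0164 col [78.  42.5 76. ] ring [346.6  10.4] 39
scene c 481.9 68.5 R 31.6 z 0.0162 col [135. 104.  78.] ring [469.9  62.3] 51
scene c 635.0 246.1 R 30.9 z 0.0163 col [248. 241. 230.] ring None 0
scene c 445.9 -71.2 R 30.1 z 0.0162 col [72. 56. 42.] ring [459.  -73.1] 72
scene c 340.6 -241.9 R 29.5 z 0.0164 col [139.  61. 162.] ring [ 332.  -244.6] 30
scene c 542.3 -47.9 R 30.5 z 0.0164 col [155.  76. 171.] ring [544.3 -61.4] 63
scene c 449.5 -261.6 R 30.9 z 0.0163 col [124.  95.  70.] ring [ 461.5 -257.9] 75
top c 544.4 -46.9 R 29.1 z 0.0153 col [130.  74. 149.] ring [541.7 -62.4] 25
top c 483.5 68.5 R 29.5 z 0.0152 col [118.  99.  80.] ring [474.1  64.9] 25
top c 468.5 239.5 R 30.2 z 0.0153 col [122. 103.  84.] ring [475.5 254.8] 33
top c 347.9 -2.8 R 29.3 z 0.0155 col [71. 42. 84.] ring [347.9  10. ] 39
```

View pics/k2.png

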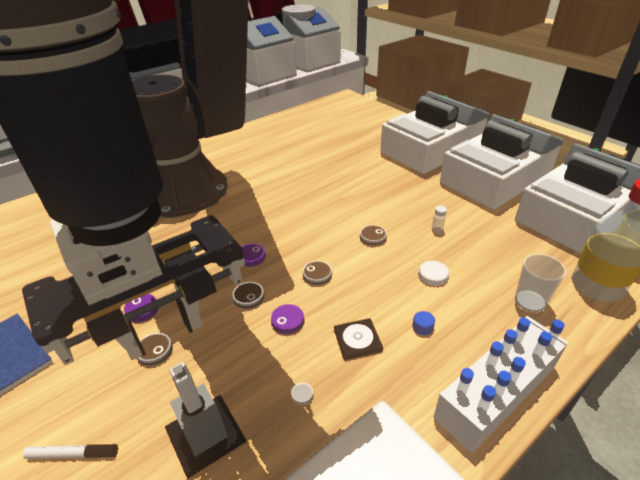

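The pen is back: top at 0.160 m, as before. Now dish d, the nearest.

Request:
{"fn": "step_arm", "kwargs": {"motion": [[0.0876, 0.05, -0.003, 0, 0], [0.0876, 0.1, -0.006, 0.01, 0], [0.0876, 0.15, -0.009, 0.04, 0], [0.0876, 0.19, -0.011, 0.08, 0], [0.0876, 0.19, -0.011, 0.13, 0]]}}

```text
time_s: 38.42
tcp_pos: [0.446, -0.2625, 0.1112]
eef_rot: [180.0, 0.1, 175.8]
contact_force: [0.6, -0.0, 0.1]
gripper_width: 0.0869
```

Request:
{"fn": "step_arm", "kwargs": {"motion": [[0.0876, 0, 0, 0, 0], [0.0876, 0, 0, 0, 0], [0.0876, 0, 0, 0, 0]]}}

```text
time_s: 38.8
tcp_pos: [0.45, -0.2628, 0.113]
eef_rot: [-180.0, 0.1, 175.9]
contact_force: [-0.2, -0.6, 0.2]
gripper_width: 0.0878
```

Run:
```python
from h import *
c=capture("scene"); save(c,"l1",(60,260,240,440),3)
c=capture("wrist"); save(c,"l1w")
dishfit("scene",.449,-.262)
to(.4493,-.2627,.022,175.9)
```

```text
scene centre 0.4491 -0.2625 R 30.5 z 0.0163 mark 0.4612 -0.2576 (score 110 ang 22 r 0.013) px [158.2 349.5]
mean [ 0.44867 -0.26255  0.1118 ] sd [1.8e-04 2.0e-05 2.2e-04] rot [1.8000e+02 5.0000e-02 1.7589e+02] F [-0.11 -0.33  0.1 ] w 0.0875
shift tool: dx -0.0006 dy -0.0001 dz 0.0898 roll -0.0002 rows 1.4 t 39.2
```

View pics/l1.png

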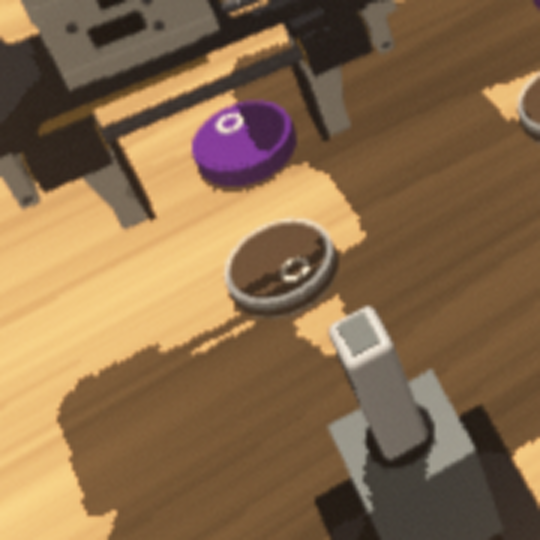

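View pics/l1w.png

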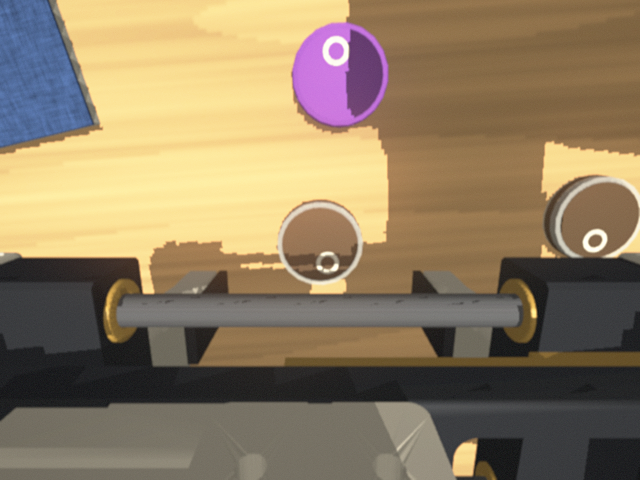

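Dish d is brown and centred between the jaws at wrist (320,242). The pen is upright in its stand. Descending.

Request:
{"fn": "step_arm", "kwargs": {"motion": [[0.0876, -0.0006, 0, 0.03, 0], [0.0876, -0.0006, 0, 0.06, 0], [0.0876, -0.0006, 0, 0.078, 0], [0.0876, -0.0006, 0, 0.086, 0], [0.0876, -0.0006, 0, 0.089, 0]]}}

```text
time_s: 39.83
tcp_pos: [0.4491, -0.2626, 0.0222]
eef_rot: [-180.0, -0.0, 175.9]
contact_force: [0.0, -0.2, 0.2]
gripper_width: 0.0872
```

Request:
{"fn": "step_arm", "kwargs": {"motion": [[0.075, 0, 0, 0, 0], [0.065, 0, 0, 0, 0], [0.055, 0, 0, 0, 0], [0.055, 0, 0, 0, 0], [0.055, 0, 0, 0, 0]], "newtons": 15}}

```text
time_s: 40.45
tcp_pos: [0.4492, -0.2626, 0.0227]
eef_rot: [-180.0, 0.0, 175.9]
contact_force: [-1.0, 0.6, 5.2]
gripper_width: 0.0594
```

Run:
```python
from h import *
avg(4)
```

```text
mean [ 0.44924 -0.2626   0.02275] sd [2.e-05 0.e+00 1.e-05] rot [1.8001e+02 3.0000e-02 1.7590e+02] F [-1.01  1.32  5.85] w 0.0595
```

Request:
{"fn": "step_arm", "kwargs": {"motion": [[0.055, 0, 0, -0.01, 0], [0.055, 0, 0, -0.04, 0], [0.055, 0, 0, -0.09, 0], [0.055, 0, 0, -0.1, 0]]}}

```text
time_s: 41.15
tcp_pos: [0.4507, -0.2631, 0.126]
eef_rot: [-179.9, 0.3, 175.9]
contact_force: [0.3, -0.3, -0.2]
gripper_width: 0.0593
```

Run:
```python
from h import *
avg(4)
c=capture("scene"); save(c,"m1"); dishfit("scene",.635,.246,rad=.04)
w=cloud(c); m=(np.hypot(w[...,0]-.4493,w[...,1]+.2627)<.045)&(w[...,2]>.07)&(w[...,2]<.135); 
p=w[m]; print(np.histogram(p[:,2],bins=np.arange(.07,.14,.005)))
to(.6355,.2466,.115,175.9)
```

```text
mean [ 0.44931 -0.26262  0.12345] sd [0.0008  0.00023 0.00151] rot [1.8001e+02 1.2000e-01 1.7588e+02] F [ 0.45 -0.26 -0.57] w 0.0594
scene centre 0.6349 0.2462 R 30.9 z 0.0163 mark 0.6425 0.2321 (score 13 ang 298 r 0.016) px [431.9 275.6]
(array([  0,   0,   0,   0,   0,   6,  73, 141, 444, 591,  63,  52,  46,
         0]), array([0.07 , 0.075, 0.08 , 0.085, 0.09 , 0.095, 0.1  , 0.105, 0.11 ,
       0.115, 0.12 , 0.125, 0.13 , 0.135, 0.14 ]))
mean [ 0.44844 -0.26246  0.12132] sd [1.9e-04 5.0e-05 2.0e-04] rot [ 1.7999e+02 -1.1000e-01  1.7588e+02] F [-0.02 -0.24 -0.6 ] w 0.0595
shift tool: dx -0.1500 dy 0.5212 dz 0.0063 roll -0.0003 rows 8.7 t 41.7
```

View pics/m1.png

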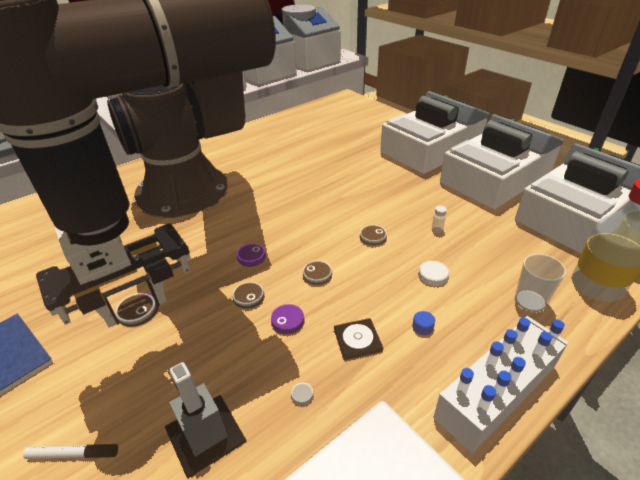

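Request:
{"fn": "step_arm", "kwargs": {"motion": [[0.055, -0.016, 0.056, 0, 0], [0.055, -0.032, 0.112, 0, 0], [0.055, -0.048, 0.168, 0, 0], [0.055, -0.065, 0.226, 0, 0], [0.055, -0.082, 0.284, 0, 0]]}}

```text
time_s: 42.32
tcp_pos: [0.5515, 0.0168, 0.1222]
eef_rot: [-180.0, -0.0, 175.9]
contact_force: [0.9, -0.9, -0.4]
gripper_width: 0.0594
```

Request:
{"fn": "step_arm", "kwargs": {"motion": [[0.055, -0.016, 0.056, 0, 0], [0.055, -0.032, 0.112, 0, 0], [0.055, -0.048, 0.168, 0, 0], [0.055, -0.06, 0.205, 0, 0], [0.055, -0.068, 0.237, 0, 0]]}}

```text
time_s: 42.95
tcp_pos: [0.6362, 0.2481, 0.1215]
eef_rot: [-180.0, -0.0, 175.9]
contact_force: [0.6, -0.5, -0.4]
gripper_width: 0.0592
```

Run:
```python
from h import *
avg(8)
dishfit("wrist",.635,.246,rad=.04)
c,_,_=dishfit("scene",.635,.246,rad=.04)
save(c,"m2"); save(capture("wrist"),"m2w")
to(.6355,.2466,.055,175.9)
```

```text
mean [0.63599 0.24712 0.12164] sd [0.00068 0.00199 0.00044] rot [ 1.8003e+02 -3.0000e-02  1.7593e+02] F [ 0.41  0.29 -0.62] w 0.0594
wrist centre 0.6317 0.2472 R 29.3 z 0.0150 mark 0.6334 0.2353 (score 45 ang 278 r 0.012) px [305.2 239.3]
scene centre 0.6361 0.2464 R 30.6 z 0.0163 mark 0.6273 0.2342 (score 19 ang 234 r 0.015) px [426.7 271.1]
mean [0.636   0.24599 0.12254] sd [1.0e-05 1.4e-04 7.0e-05] rot [1.7999e+02 1.0000e-02 1.7586e+02] F [ 0.33 -0.07 -0.16] w 0.0596
shift tool: dx 0.0005 dy 0.0006 dz 0.0675 roll -0.0007 rows 1.1 t 43.8
```

View pics/m2.png

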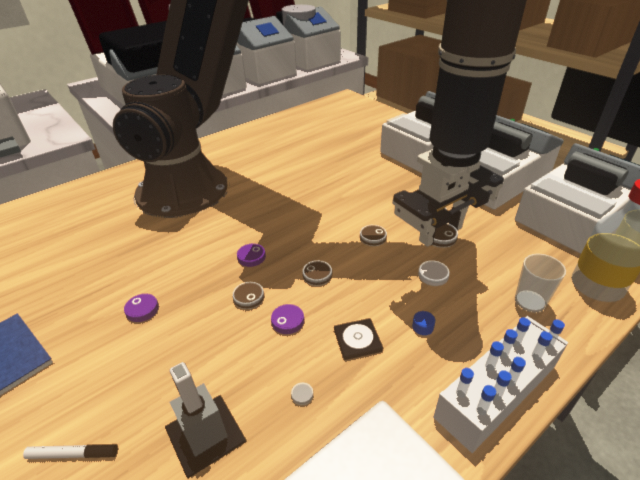

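View pics/m2w.png

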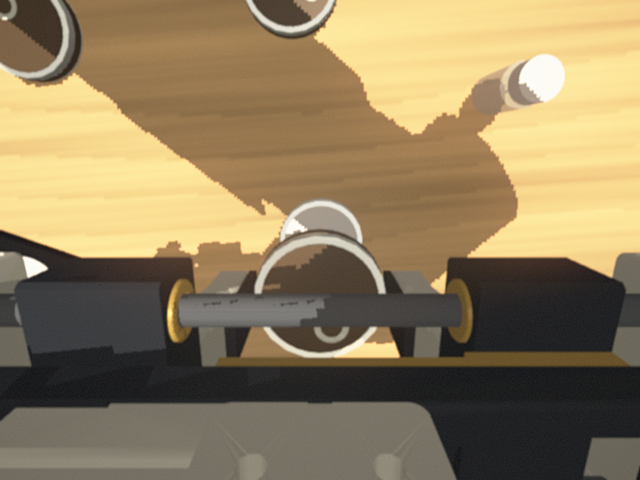

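```bash
cat >> h.py <<'E'
def circ(n,cx,cy,zt,rad=.04,tol=.004,scale_edge=True):
    """fit dish centre using depth points at height zt: rim (bright) robust circle fit r=30"""
    from scipy.optimize import least_squares
    c=capture(n); w=cloud(c); d=np.hypot(w[...,0]-cx,w[...,1]-cy)
    m=((abs(w[...,2]-zt)<tol)&(d<rad)).astype(np.uint8)
    k,lab,stt,cen=cv2.connectedComponentsWithStats(m)
    if k<2: print(n,"none"); return None
    i=1+np.argmax(stt[1:,4]); q=w[lab==i][:,:2]*1000
    h=cv2.convexHull(q.astype(np.float32))[:,0]
    s=least_squares(lambda p:np.hypot(h[:,0]-p[0],h[:,1]-p[1])-p[2],[cx*1000,cy*1000,30],loss="soft_l1")
    s2=least_squares(lambda p:np.hypot(h[:,0]-p[0],h[:,1]-p[1])-30,[cx*1000,cy*1000],loss="soft_l1",f_scale=.5)
    print(n,"n",len(q),"z",np.median(w[lab==i][:,2]).round(4),"fit c",s.x.round(1),"fixed30",s2.x.round(1)); return c
E
python3 - <<'E'
from h import *
for n in ["wrist","scene"]:
    circ(n,.636,.246,.1148)
    circ(n,.6355,.2465,.015)
E
```

```text
wrist n 6362 z 0.1146 fit c [650.8 243.3  44.2] fixed30 [636.3 246.3]
wrist n 1991 z 0.0149 fit c [635.4 246.5  29.4] fixed30 [636.2 246.5]
scene n 410 z 0.1157 fit c [630.9 244.6  35.1] fixed30 [636.  245.8]
scene n 530 z 0.0161 fit c [635.5 246.5  30.2] fixed30 [635.5 246.4]
```

Request:
{"fn": "step_arm", "kwargs": {"motion": [[0.055, 0.0005, 0.0005, 0.03, 0], [0.055, 0.0005, 0.0005, 0.055, 0], [0.055, 0.0005, 0.0005, 0.07, 0], [0.055, 0.0005, 0.0005, 0.076, 0], [0.055, 0.0005, 0.0005, 0.078, 0]]}}

```text
time_s: 44.58
tcp_pos: [0.6358, 0.2471, 0.0445]
eef_rot: [180.0, 0.0, 175.9]
contact_force: [-0.1, -0.1, 0.9]
gripper_width: 0.0592
```

Run:
```python
from h import *
avg(6)
to(.6355,.2464,.0378,175.9)
```

```text
mean [0.63588 0.2471  0.04501] sd [5.0e-05 3.0e-05 1.9e-04] rot [1.7996e+02 5.0000e-02 1.7589e+02] F [ 0.17 -0.34 -0.48] w 0.0594
mean [0.63564 0.24696 0.04472] sd [7.0e-05 5.0e-05 1.5e-04] rot [1.7998e+02 3.0000e-02 1.7589e+02] F [ 0.39 -0.4  -0.59] w 0.0593
shift tool: dx 0.0001 dy -0.0006 dz 0.0069 roll -0.0002 rows 0.1 t 45.1
```

Request:
{"fn": "step_arm", "kwargs": {"motion": [[0.055, 0.0001, -0.0005, 0.003, 0], [0.055, 0.0001, -0.0005, 0.006, 0], [0.055, 0.0001, -0.0005, 0.0066, 0], [0.055, 0.0001, -0.0005, 0.0066, 0], [0.055, 0.0001, -0.0005, 0.0066, 0]]}}

```text
time_s: 45.75
tcp_pos: [0.6353, 0.2463, 0.0378]
eef_rot: [-180.0, -0.0, 175.9]
contact_force: [-2.2, -0.9, 2.9]
gripper_width: 0.0595
```

Run:
```python
from h import *
avg(6)
```

```text
mean [0.63529 0.24629 0.03782] sd [2.e-05 1.e-05 1.e-05] rot [ 1.8001e+02 -1.0000e-02  1.7589e+02] F [-1.91 -0.78  3.57] w 0.0594
```

Contact at about 4 N, so it's seated. Opening slowly and backing off.

Request:
{"fn": "step_arm", "kwargs": {"motion": [[0.061, 0, 0, 0, 0], [0.063, 0, 0, 0, 0], [0.067, 0, 0, 0, 0], [0.075, 0, 0, 0, 0], [0.0876, 0, 0, 0, 0]]}}

```text
time_s: 46.68
tcp_pos: [0.6354, 0.2464, 0.0376]
eef_rot: [-180.0, -0.0, 175.9]
contact_force: [1.3, -0.1, 0.8]
gripper_width: 0.0796
```

Request:
{"fn": "step_arm", "kwargs": {"motion": [[0.0876, 0, 0, 0, 0], [0.0876, 0, 0, -0.02, 0], [0.0876, 0, 0, -0.06, 0], [0.0876, 0, 0, -0.1, 0], [0.0876, 0, 0, -0.1, 0]]}}

```text
time_s: 47.3
tcp_pos: [0.6373, 0.2475, 0.142]
eef_rot: [179.8, 0.3, 175.9]
contact_force: [-0.1, -0.4, -0.1]
gripper_width: 0.0877
```

Run:
```python
from h import *
avg(3)
c=circ("scene",.6355,.2464,.03); save(c,"n1",(370,190,510,330),4); save(c,"n1f")
circ("scene",.469,.239,.015);circ("scene",.483,.069,.015);circ("scene",.446,-.071,.015)
save(capture("wrist"),"n1w")
circ("wrist",.469,.239,.015)
to(.4691,.2392,.12,175.9)
```

```text
mean [0.63542 0.24654 0.13833] sd [0.00051 0.0003  0.00104] rot [1.7994e+02 5.0000e-02 1.7588e+02] F [-0.04 -0.11 -0.89] w 0.0874
scene n 541 z 0.0312 fit c [634.9 246.   30.2] fixed30 [634.9 245.9]
scene n 389 z 0.0165 fit c [468.7 238.9  30.1] fixed30 [468.7 238.9]
scene n 511 z 0.0163 fit c [483.3  68.7  29.9] fixed30 [483.3  68.7]
scene n 590 z 0.0163 fit c [445.9 -70.9  29.9] fixed30 [445.9 -70.9]
wrist n 2851 z 0.0151 fit c [470.2 239.2  29.1] fixed30 [469.1 239.3]
mean [0.63528 0.2463  0.13731] sd [6.0e-05 5.0e-05 1.9e-04] rot [ 1.8002e+02 -3.0000e-02  1.7589e+02] F [-0.13  0.06  0.04] w 0.0875
shift tool: dx 0.1652 dy -0.0190 dz 0.0173 roll -0.0003 rows 2.7 t 48.0
```

View pics/n1.png

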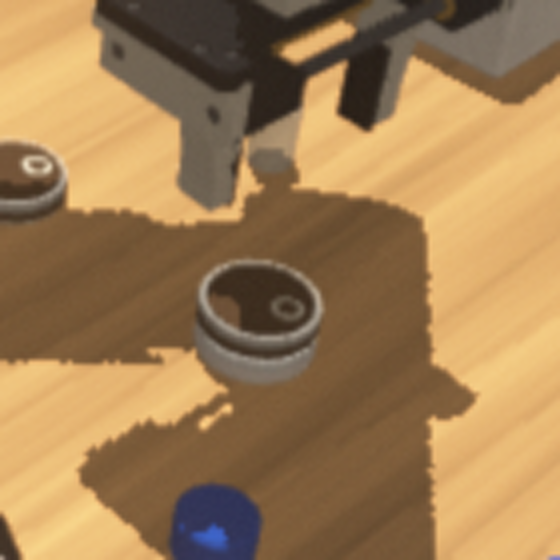

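View pics/n1w.png

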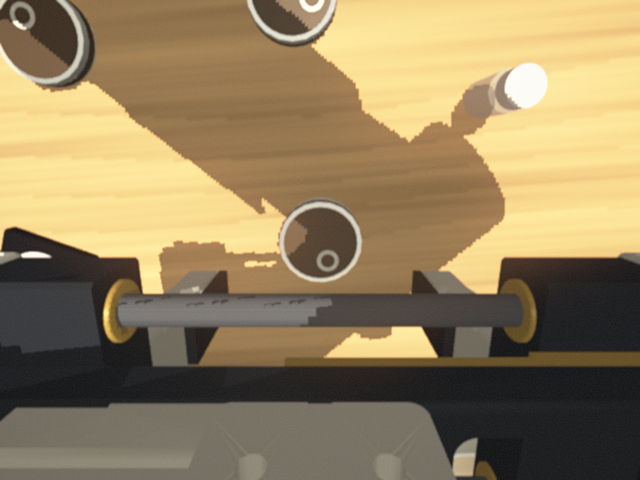

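Dish d sits flush on the blank at crop (260,320). Next, dish a.

Request:
{"fn": "step_arm", "kwargs": {"motion": [[0.0876, 0.055, -0.006, 0, 0], [0.0876, 0.11, -0.012, 0, 0], [0.0876, 0.165, -0.019, 0.017, 0], [0.0876, 0.165, -0.019, 0.06, 0], [0.0876, 0.165, -0.019, 0.06, 0]]}}

```text
time_s: 48.62
tcp_pos: [0.4678, 0.2381, 0.0762]
eef_rot: [-179.8, -0.2, 175.9]
contact_force: [1.0, -0.2, 0.1]
gripper_width: 0.0876
```

Run:
```python
from h import *
avg(6)
c=circ("scene",.469,.239,.015); save(c,"o1",(300,150,440,290),4)
to(.4691,.2392,.0225,175.9)
```

```text
mean [0.4703  0.2397  0.07861] sd [0.00049 0.00031 0.00047] rot [1.7998e+02 4.0000e-02 1.7588e+02] F [ 0.43 -0.24  0.31] w 0.0876
scene n 386 z 0.0163 fit c [469.2 238.6  29.8] fixed30 [469.1 238.7]
mean [0.46978 0.23934 0.07814] sd [1.8e-04 9.0e-05 1.8e-04] rot [1.7997e+02 3.0000e-02 1.7587e+02] F [-0.14 -0.23 -0.06] w 0.0876
shift tool: dx 0.0007 dy -0.0002 dz 0.0556 roll -0.0006 rows 0.9 t 49.2
```

View pics/o1.png

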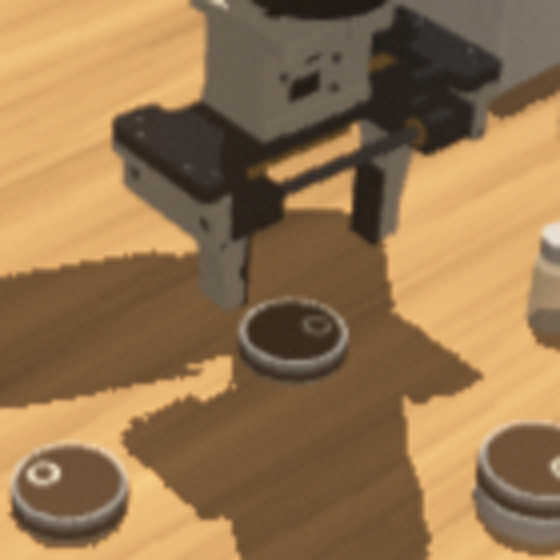

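Request:
{"fn": "step_arm", "kwargs": {"motion": [[0.0876, 0.0006, 0, 0.025, 0], [0.0876, 0.0006, 0, 0.043, 0], [0.0876, 0.0006, 0, 0.051, 0], [0.0876, 0.0006, 0, 0.0544, 0], [0.0876, 0.0006, 0, 0.0544, 0]]}}

```text
time_s: 49.85
tcp_pos: [0.469, 0.2394, 0.0236]
eef_rot: [180.0, 0.0, 175.9]
contact_force: [1.2, 0.5, -0.6]
gripper_width: 0.0877
```

Request:
{"fn": "step_arm", "kwargs": {"motion": [[0.075, 0, 0, 0, 0], [0.065, 0, 0, 0, 0], [0.055, 0, 0, 0, 0], [0.055, 0, 0, 0, 0], [0.055, 0, 0, 0, 0]]}}

```text
time_s: 50.48
tcp_pos: [0.4689, 0.2394, 0.0235]
eef_rot: [180.0, 0.0, 175.9]
contact_force: [-0.6, 0.1, 3.1]
gripper_width: 0.0595
```

Run:
```python
from h import *
avg(4)
```

```text
mean [0.46891 0.23939 0.02352] sd [2.e-05 1.e-05 1.e-05] rot [1.7999e+02 1.0000e-02 1.7589e+02] F [-1.02  0.18  3.95] w 0.0594
```

Request:
{"fn": "step_arm", "kwargs": {"motion": [[0.055, 0, 0, -0.01, 0], [0.055, 0, 0, -0.04, 0], [0.055, 0, 0, -0.08, 0], [0.055, 0, 0, -0.1, 0], [0.055, 0, 0, -0.1, 0]]}}

```text
time_s: 51.3
tcp_pos: [0.4696, 0.24, 0.1254]
eef_rot: [179.8, 0.1, 175.9]
contact_force: [-0.4, -0.7, -1.0]
gripper_width: 0.0595
```

Run:
```python
from h import *
avg(3)
circ("scene",.6355,.2464,.03)
to(.635,.2461,.12,175.9)
```

```text
mean [0.46858 0.23914 0.1233 ] sd [0.00024 0.00025 0.00057] rot [ 1.7998e+02 -1.0000e-02  1.7587e+02] F [-0.29  0.33 -1.16] w 0.0596
scene n 529 z 0.0312 fit c [634.9 246.   30. ] fixed30 [634.9 245.9]
mean [0.46848 0.23896 0.12251] sd [0.00012 0.0001  0.00013] rot [ 1.8007e+02 -6.0000e-02  1.7588e+02] F [ 0.12  0.11 -0.67] w 0.0596
shift tool: dx -0.1656 dy 0.0191 dz 0.0025 roll -0.0003 rows 2.7 t 51.8
```

Request:
{"fn": "step_arm", "kwargs": {"motion": [[0.055, -0.055, 0.0064, 0, 0], [0.055, -0.11, 0.0128, 0, 0], [0.055, -0.1659, 0.0193, 0.002, 0], [0.055, -0.1659, 0.0193, 0.03, 0], [0.055, -0.1659, 0.0193, 0.055, 0]]}}

```text
time_s: 52.38
tcp_pos: [0.636, 0.2461, 0.0663]
eef_rot: [-180.0, -0.1, 175.8]
contact_force: [-0.6, 0.6, -0.1]
gripper_width: 0.0592
```

Request:
{"fn": "step_arm", "kwargs": {"motion": [[0.055, 0, 0, 0, 0], [0.055, 0, 0, 0, 0], [0.055, 0, 0, 0, 0], [0.055, 0, 0, 0, 0]]}}

```text
time_s: 52.88
tcp_pos: [0.636, 0.2471, 0.0695]
eef_rot: [179.9, 0.1, 175.9]
contact_force: [0.8, -0.2, 0.3]
gripper_width: 0.0593
```

Run:
```python
from h import *
avg(5)
to(.6353,.2463,.0535,175.9)
c=capture("scene"); save(c,"p1",(370,190,510,330),4)
```

```text
mean [0.6358  0.24681 0.06894] sd [7.0e-05 9.0e-05 2.5e-04] rot [1.7997e+02 4.0000e-02 1.7589e+02] F [-0.09 -0.06 -0.7 ] w 0.0596
mean [0.63567 0.24663 0.06836] sd [1.e-05 1.e-05 7.e-05] rot [180.     0.   175.89] F [ 0.   -0.06 -0.28] w 0.0592
shift tool: dx 0.0003 dy -0.0004 dz 0.0149 roll -0.0002 rows 0.2 t 53.4
```

View pics/p1.png

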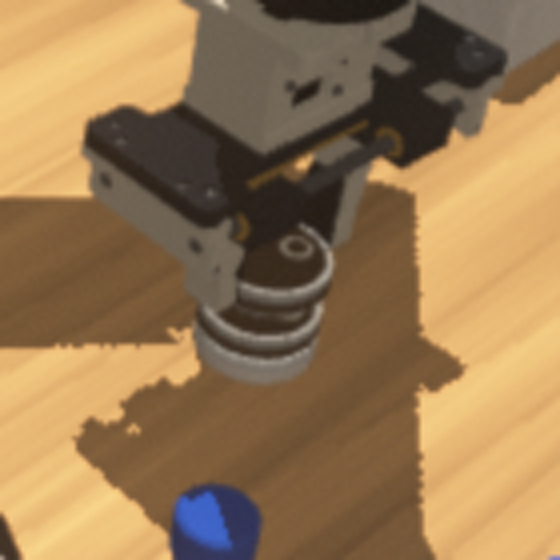

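Request:
{"fn": "step_arm", "kwargs": {"motion": [[0.055, 0.0003, -0.0004, 0.006, 0], [0.055, 0.0003, -0.0004, 0.011, 0], [0.055, 0.0003, -0.0004, 0.014, 0], [0.055, 0.0003, -0.0004, 0.0147, 0], [0.055, 0.0003, -0.0004, 0.0147, 0]]}}

```text
time_s: 54.05
tcp_pos: [0.6354, 0.2463, 0.0536]
eef_rot: [180.0, 0.0, 175.9]
contact_force: [-0.4, -0.8, 0.3]
gripper_width: 0.0594
```

Run:
```python
from h import *
avg(7)
```

```text
mean [0.6354  0.24631 0.0536 ] sd [1.e-05 1.e-05 1.e-05] rot [1.7999e+02 1.0000e-02 1.7589e+02] F [-0.02  0.36 -0.01] w 0.0595
```

Just touching. Release.

Request:
{"fn": "step_arm", "kwargs": {"motion": [[0.061, 0, 0, 0.0003, 0], [0.063, 0, 0, 0.0003, 0], [0.067, 0, 0, 0.0003, 0], [0.075, 0, 0, 0.0003, 0], [0.0876, 0, 0, 0, 0]]}}

```text
time_s: 55.02
tcp_pos: [0.6353, 0.2463, 0.0536]
eef_rot: [-180.0, -0.0, 175.9]
contact_force: [-0.7, -0.3, 0.4]
gripper_width: 0.0798
```

Request:
{"fn": "step_arm", "kwargs": {"motion": [[0.0876, 0, 0, 0, 0], [0.0876, 0, 0, -0.02, 0], [0.0876, 0, 0, -0.06, 0], [0.0876, 0, 0, -0.08, 0], [0.0876, 0, 0, -0.08, 0]]}}

```text
time_s: 55.65
tcp_pos: [0.6363, 0.2469, 0.1358]
eef_rot: [179.9, 0.2, 175.9]
contact_force: [0.3, -0.8, -0.5]
gripper_width: 0.0877
```

Run:
```python
from h import *
avg(3)
c=circ("scene",.6355,.2464,.045); save(c,"q1",(370,190,510,330),4)
circ("scene",.483,.069,.015);circ("scene",.446,-.071,.015)
circ("wrist",.483,.069,.015)
to(.4832,.0690,.13,175.9)
```

```text
mean [0.63508 0.24621 0.1333 ] sd [0.0003  0.00019 0.00066] rot [ 1.7999e+02 -2.0000e-02  1.7587e+02] F [-0.13 -0.16 -0.02] w 0.0876
scene n 544 z 0.0462 fit c [635.2 245.9  30. ] fixed30 [635.2 245.9]
scene n 511 z 0.0163 fit c [483.1  68.6  29.9] fixed30 [483.1  68.6]
scene n 595 z 0.0162 fit c [445.8 -70.9  29.8] fixed30 [445.7 -70.9]
wrist n 6039 z 0.0152 fit c [485.2  70.7  28.8] fixed30 [484.   69.4]
mean [0.63522 0.24617 0.13308] sd [7.0e-05 7.0e-05 2.2e-04] rot [ 1.8003e+02 -3.0000e-02  1.7589e+02] F [-0.16  0.36 -0.05] w 0.0875
shift tool: dx 0.1389 dy -0.1876 dz 0.0031 roll -0.0003 rows 3.7 t 56.2
```

View pics/q1.png

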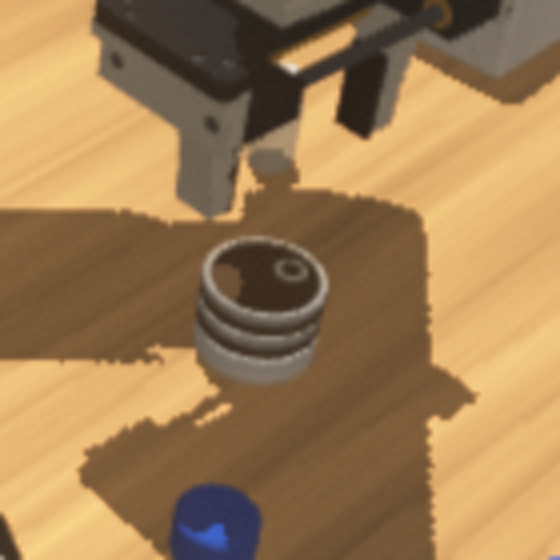

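Three are flush. Next, dish b.

Request:
{"fn": "step_arm", "kwargs": {"motion": [[0.0876, 0.035, -0.047, 0, 0], [0.0876, 0.07, -0.094, 0, 0], [0.0876, 0.105, -0.141, 0, 0], [0.0876, 0.1389, -0.1876, 0.003, 0], [0.0876, 0.1389, -0.1876, 0.055, 0]]}}

```text
time_s: 56.88
tcp_pos: [0.4837, 0.0681, 0.0821]
eef_rot: [179.7, 0.4, 175.8]
contact_force: [1.4, 1.1, 0.1]
gripper_width: 0.0872
```

Request:
{"fn": "step_arm", "kwargs": {"motion": [[0.0876, 0, 0, 0, 0], [0.0876, 0, 0, 0, 0], [0.0876, 0, 0, 0, 0]]}}

```text
time_s: 57.25
tcp_pos: [0.4846, 0.07, 0.0798]
eef_rot: [179.9, 0.1, 175.9]
contact_force: [-1.0, -0.2, 0.6]
gripper_width: 0.0875
```

Run:
```python
from h import *
avg(4)
c=circ("scene",.483,.069,.015); save(c,"r1",(250,200,390,340),4)
to(.4832,.0690,.0235,175.9)
```

```text
mean [0.48409 0.06971 0.07944] sd [0.00023 0.00015 0.0002 ] rot [1.7996e+02 7.0000e-02 1.7591e+02] F [ 0.31 -0.15 -0.09] w 0.0878
scene n 509 z 0.0162 fit c [482.8  69.   29.9] fixed30 [482.8  69.1]
mean [0.48342 0.0692  0.07876] sd [7.e-05 7.e-05 1.e-04] rot [1.7999e+02 1.0000e-02 1.7589e+02] F [-0.18  0.1  -0.24] w 0.0877
shift tool: dx 0.0002 dy -0.0002 dz 0.0553 roll -0.0002 rows 0.9 t 57.8
```

View pics/r1.png

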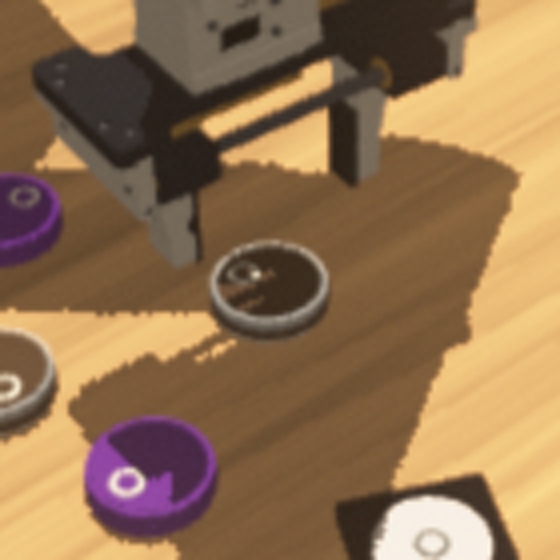

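Request:
{"fn": "step_arm", "kwargs": {"motion": [[0.0876, 0, 0, 0.025, 0], [0.0876, 0, 0, 0.043, 0], [0.0876, 0, 0, 0.052, 0], [0.0876, 0, 0, 0.055, 0], [0.0876, 0, 0, 0.055, 0]]}}

```text
time_s: 58.38
tcp_pos: [0.4835, 0.0692, 0.0239]
eef_rot: [180.0, 0.0, 175.9]
contact_force: [-0.0, 0.8, -0.3]
gripper_width: 0.0875
```

Request:
{"fn": "step_arm", "kwargs": {"motion": [[0.075, 0, 0, 0, 0], [0.065, 0, 0, 0, 0], [0.055, 0, 0, 0, 0], [0.055, 0, 0, 0, 0], [0.055, 0, 0, 0, 0]]}}

```text
time_s: 59.0
tcp_pos: [0.4835, 0.0692, 0.0238]
eef_rot: [180.0, 0.0, 175.9]
contact_force: [-1.7, 0.4, 2.8]
gripper_width: 0.0595
```

Run:
```python
from h import *
avg(4)
```

```text
mean [0.48347 0.06918 0.02381] sd [1.e-05 2.e-05 1.e-05] rot [1.7999e+02 1.0000e-02 1.7589e+02] F [-1.21  0.6   4.69] w 0.0594
```

Request:
{"fn": "step_arm", "kwargs": {"motion": [[0.055, 0, 0, -0.01, 0], [0.055, 0, 0, -0.04, 0], [0.055, 0, 0, -0.08, 0], [0.055, 0, 0, -0.1, 0], [0.055, 0, 0, -0.1, 0]]}}

```text
time_s: 59.82
tcp_pos: [0.4842, 0.0696, 0.1256]
eef_rot: [179.9, 0.2, 175.9]
contact_force: [-0.0, 0.6, -1.1]
gripper_width: 0.0594
```

Run:
```python
from h import *
avg(3)
circ("scene",.6355,.2464,.045)
to(.6353,.2463,.12,175.9)
```

```text
mean [0.48306 0.06903 0.1236 ] sd [0.00029 0.00016 0.00054] rot [179.98   0.   175.87] F [ 0.77 -0.41 -0.8 ] w 0.0594
scene n 535 z 0.0462 fit c [634.9 246.1  30.2] fixed30 [635. 246.]
mean [0.48293 0.0689  0.12285] sd [1.4e-04 7.0e-05 1.2e-04] rot [ 1.8005e+02 -8.0000e-02  1.7588e+02] F [ 0.23 -0.3  -0.17] w 0.0593
shift tool: dx -0.1392 dy 0.1879 dz 0.0028 roll -0.0003 rows 3.7 t 60.3
```

Request:
{"fn": "step_arm", "kwargs": {"motion": [[0.055, -0.035, 0.047, 0, 0], [0.055, -0.07, 0.094, 0, 0], [0.055, -0.105, 0.141, 0, 0], [0.055, -0.1392, 0.1879, 0.003, 0], [0.055, -0.1392, 0.1879, 0.037, 0]]}}

```text
time_s: 60.9
tcp_pos: [0.6395, 0.2506, 0.0872]
eef_rot: [179.8, 0.3, 176.0]
contact_force: [-0.5, 0.1, -2.1]
gripper_width: 0.0593
```

Request:
{"fn": "step_arm", "kwargs": {"motion": [[0.055, 0, 0, 0, 0], [0.055, 0, 0, 0, 0], [0.055, 0, 0, 0, 0], [0.055, 0, 0, 0, 0]]}}

```text
time_s: 61.4
tcp_pos: [0.6361, 0.2465, 0.0881]
eef_rot: [179.9, 0.1, 175.9]
contact_force: [0.8, -0.0, 0.7]
gripper_width: 0.0594
```

Run:
```python
from h import *
avg(5)
to(.6355,.2463,.0688,175.9)
```

```text
mean [0.63584 0.24651 0.08742] sd [9.0e-05 1.0e-05 3.2e-04] rot [1.7996e+02 5.0000e-02 1.7588e+02] F [ 0.03 -0.16 -0.21] w 0.0596
mean [0.63565 0.24654 0.08668] sd [2.0e-05 2.0e-05 1.1e-04] rot [180.     0.   175.89] F [-0.61 -0.13 -0.42] w 0.0595
shift tool: dx 0.0001 dy -0.0003 dz 0.0179 roll -0.0002 rows 0.3 t 61.9
```

Request:
{"fn": "step_arm", "kwargs": {"motion": [[0.055, 0.0001, -0.0003, 0.008, 0], [0.055, 0.0001, -0.0003, 0.014, 0], [0.055, 0.0001, -0.0003, 0.017, 0], [0.055, 0.0001, -0.0003, 0.0177, 0], [0.055, 0.0001, -0.0003, 0.0177, 0]]}}

```text
time_s: 62.52
tcp_pos: [0.6356, 0.2463, 0.0689]
eef_rot: [180.0, 0.0, 175.9]
contact_force: [0.2, -0.1, 0.2]
gripper_width: 0.0588
```

Run:
```python
from h import *
avg(7)
```

```text
mean [0.6356  0.24626 0.06892] sd [1.e-05 1.e-05 2.e-05] rot [180.     0.   175.88] F [-0.19 -0.58  0.15] w 0.0595
```

Request:
{"fn": "step_arm", "kwargs": {"motion": [[0.061, 0, 0, 0, 0], [0.063, 0, 0, 0, 0], [0.067, 0, 0, 0, 0], [0.075, 0, 0, 0, 0], [0.0876, 0, 0, 0, 0]]}}

```text
time_s: 63.5
tcp_pos: [0.6356, 0.2462, 0.0689]
eef_rot: [-180.0, -0.0, 175.9]
contact_force: [-0.1, 0.4, -0.2]
gripper_width: 0.08
```

Request:
{"fn": "step_arm", "kwargs": {"motion": [[0.0876, 0, 0, 0, 0], [0.0876, 0, 0, -0.02, 0], [0.0876, 0, 0, -0.05, 0], [0.0876, 0, 0, -0.065, 0], [0.0876, 0, 0, -0.065, 0]]}}

```text
time_s: 64.12
tcp_pos: [0.636, 0.2466, 0.135]
eef_rot: [179.9, 0.1, 175.9]
contact_force: [-0.3, -0.2, -0.5]
gripper_width: 0.0878
```

Run:
```python
from h import *
avg(3)
c=circ("scene",.6355,.2464,.06); save(c,"t1",(370,190,510,330),4)
circ("scene",.446,-.071,.015)
to(.4460,-.0710,.13,175.9)
```

```text
mean [0.6351  0.24608 0.1331 ] sd [0.00021 0.00015 0.00046] rot [ 1.8001e+02 -5.0000e-02  1.7587e+02] F [-0.54  0.25 -0.52] w 0.0876
scene n 548 z 0.0612 fit c [635.  246.   30.1] fixed30 [635. 246.]
scene n 592 z 0.0163 fit c [445.9 -71.   29.8] fixed30 [445.9 -71. ]
mean [0.63529 0.24608 0.13313] sd [1.3e-04 8.0e-05 2.6e-04] rot [ 1.8004e+02 -5.0000e-02  1.7588e+02] F [ 0.07 -0.56  0.32] w 0.0876
shift tool: dx 0.1660 dy -0.3299 dz 0.0031 roll -0.0003 rows 5.9 t 64.6
```

View pics/t1.png

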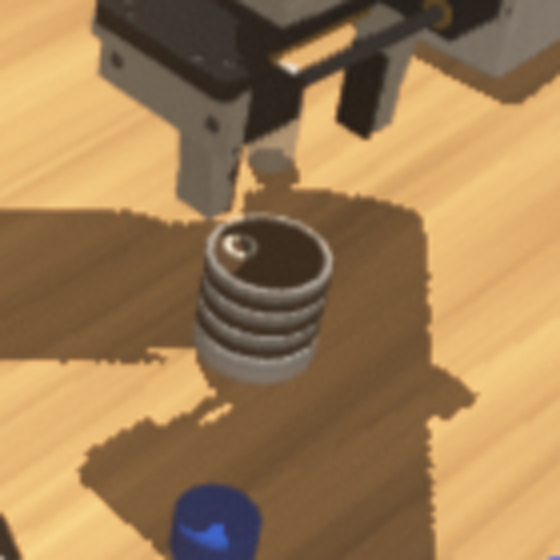

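Request:
{"fn": "step_arm", "kwargs": {"motion": [[0.0876, 0.027, -0.054, 0, 0], [0.0876, 0.055, -0.109, 0, 0], [0.0876, 0.083, -0.164, 0, 0], [0.0876, 0.11, -0.219, 0, 0], [0.0876, 0.138, -0.274, 0, 0]]}}

```text
time_s: 65.25
tcp_pos: [0.4772, -0.0186, 0.1341]
eef_rot: [180.0, 0.0, 175.9]
contact_force: [0.5, -0.2, 0.9]
gripper_width: 0.0878
```

Request:
{"fn": "step_arm", "kwargs": {"motion": [[0.0876, 0.028, -0.0559, 0, 0], [0.0876, 0.028, -0.0559, 0.03, 0], [0.0876, 0.028, -0.0559, 0.055, 0], [0.0876, 0.028, -0.0559, 0.055, 0], [0.0876, 0.028, -0.0559, 0.055, 0]]}}

```text
time_s: 65.88
tcp_pos: [0.4469, -0.0707, 0.0796]
eef_rot: [-180.0, 0.0, 175.9]
contact_force: [0.3, 0.4, 0.3]
gripper_width: 0.0873
```

Run:
```python
from h import *
avg(4)
c=circ("scene",.446,-.071,.015); save(c,"u1",(180,220,320,360),4)
to(.4460,-.0710,.0235,175.9)
```

```text
mean [ 0.44706 -0.07057  0.07981] sd [8.e-05 3.e-05 6.e-05] rot [1.7998e+02 9.0000e-02 1.7592e+02] F [ 0.34  0.03 -0.04] w 0.0877
scene n 591 z 0.0163 fit c [446.  -71.1  29.9] fixed30 [446.  -71.1]
mean [ 0.44649 -0.07077  0.07924] sd [1.1e-04 6.0e-05 1.4e-04] rot [1.7999e+02 3.0000e-02 1.7590e+02] F [-0.28  0.17 -0.05] w 0.0876
shift tool: dx 0.0005 dy -0.0003 dz 0.0557 roll -0.0001 rows 0.9 t 66.4
```

View pics/u1.png

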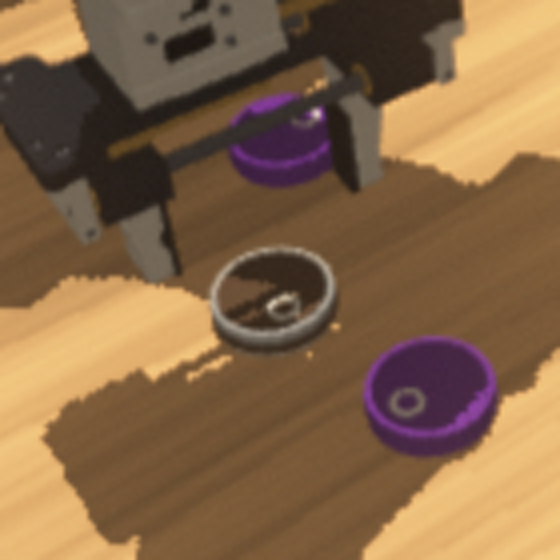

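Request:
{"fn": "step_arm", "kwargs": {"motion": [[0.0876, 0.0002, -0.0002, 0.025, 0], [0.0876, 0.0002, -0.0002, 0.043, 0], [0.0876, 0.0002, -0.0002, 0.052, 0], [0.0876, 0.0002, -0.0002, 0.0552, 0], [0.0876, 0.0002, -0.0002, 0.0552, 0]]}}

```text
time_s: 67.0
tcp_pos: [0.4463, -0.071, 0.0239]
eef_rot: [-180.0, 0.0, 175.9]
contact_force: [0.1, -1.1, -1.0]
gripper_width: 0.0877
```

Request:
{"fn": "step_arm", "kwargs": {"motion": [[0.075, 0, 0, 0, 0], [0.065, 0, 0, 0, 0], [0.055, 0, 0, 0, 0], [0.055, 0, 0, 0, 0], [0.055, 0, 0, 0, 0]]}}

```text
time_s: 67.62
tcp_pos: [0.4462, -0.071, 0.0239]
eef_rot: [180.0, 0.0, 175.9]
contact_force: [-0.4, 1.1, 3.9]
gripper_width: 0.0594
```

Run:
```python
from h import *
avg(4)
```

```text
mean [ 0.44622 -0.07104  0.0239 ] sd [2.e-05 0.e+00 1.e-05] rot [1.8000e+02 2.0000e-02 1.7589e+02] F [-0.89  1.    4.61] w 0.0595
```

Request:
{"fn": "step_arm", "kwargs": {"motion": [[0.055, 0, 0, -0.01, 0], [0.055, 0, 0, -0.04, 0], [0.055, 0, 0, -0.08, 0], [0.055, 0, 0, -0.11, 0], [0.055, 0, 0, -0.11, 0]]}}

```text
time_s: 68.45
tcp_pos: [0.4475, -0.0708, 0.1364]
eef_rot: [179.9, 0.3, 175.9]
contact_force: [-0.2, -0.6, -0.7]
gripper_width: 0.0592
```

Run:
```python
from h import *
avg(3)
circ("scene",.6355,.2464,.06)
to(.6354,.2463,.13,175.9)
```

```text
mean [ 0.44593 -0.07105  0.13401] sd [0.00044 0.00011 0.00065] rot [1.7997e+02 4.0000e-02 1.7587e+02] F [-0.62 -0.73 -0.76] w 0.0594
scene n 552 z 0.0612 fit c [635.1 245.7  29.9] fixed30 [635.  245.7]
mean [ 0.44559 -0.07119  0.13296] sd [1.6e-04 3.0e-05 1.1e-04] rot [ 1.8003e+02 -1.0000e-01  1.7588e+02] F [ 0.06  0.1  -0.17] w 0.0595
shift tool: dx -0.1665 dy 0.3303 dz 0.0030 roll -0.0003 rows 5.9 t 68.9
```

Request:
{"fn": "step_arm", "kwargs": {"motion": [[0.055, -0.027, 0.054, 0, 0], [0.055, -0.055, 0.109, 0, 0], [0.055, -0.083, 0.164, 0, 0], [0.055, -0.11, 0.219, 0, 0], [0.055, -0.138, 0.274, 0, 0]]}}

```text
time_s: 69.53
tcp_pos: [0.6041, 0.1941, 0.1331]
eef_rot: [-180.0, -0.0, 175.9]
contact_force: [0.7, -0.4, -0.1]
gripper_width: 0.0596
```

Request:
{"fn": "step_arm", "kwargs": {"motion": [[0.055, -0.0285, 0.0563, 0, 0], [0.055, -0.0285, 0.0563, 0.015, 0], [0.055, -0.0285, 0.0563, 0.03, 0], [0.055, -0.0285, 0.0563, 0.03, 0], [0.055, -0.0285, 0.0563, 0.03, 0]]}}

```text
time_s: 70.15
tcp_pos: [0.6358, 0.2455, 0.1042]
eef_rot: [-180.0, 0.0, 175.8]
contact_force: [-0.3, 0.9, -1.0]
gripper_width: 0.0593
```

Run:
```python
from h import *
avg(8)
to(.6355,.2463,.0839,175.9)
```

```text
mean [0.63608 0.24619 0.10454] sd [8.0e-05 2.0e-04 2.4e-04] rot [1.7996e+02 5.0000e-02 1.7586e+02] F [ 0.15 -0.1  -0.22] w 0.0593
mean [0.63586 0.24645 0.10381] sd [3.e-05 1.e-05 1.e-04] rot [179.99   0.   175.89] F [-0.18  0.1  -0.01] w 0.0595
shift tool: dx 0.0004 dy -0.0002 dz 0.0199 roll -0.0002 rows 0.3 t 70.8
```

Request:
{"fn": "step_arm", "kwargs": {"motion": [[0.055, 0.0004, -0.0002, 0.009, 0], [0.055, 0.0004, -0.0002, 0.016, 0], [0.055, 0.0004, -0.0002, 0.019, 0], [0.055, 0.0004, -0.0002, 0.0198, 0], [0.055, 0.0004, -0.0002, 0.0198, 0]]}}

```text
time_s: 71.42
tcp_pos: [0.6355, 0.2462, 0.084]
eef_rot: [-180.0, 0.0, 175.9]
contact_force: [-0.4, -1.8, 1.1]
gripper_width: 0.0595
```

Run:
```python
from h import *
avg(7)
```

```text
mean [0.63546 0.24619 0.08401] sd [1.e-05 2.e-05 2.e-05] rot [180.     0.   175.89] F [-1.05 -0.88  2.06] w 0.0593
```

Request:
{"fn": "step_arm", "kwargs": {"motion": [[0.061, 0, 0, 0, 0], [0.063, 0, 0, 0, 0], [0.067, 0, 0, 0, 0], [0.075, 0, 0, 0, 0], [0.0876, 0, 0, 0, 0]]}}

```text
time_s: 72.4
tcp_pos: [0.6355, 0.2463, 0.0839]
eef_rot: [180.0, 0.0, 175.9]
contact_force: [-0.2, -0.5, 0.1]
gripper_width: 0.0798
```

Request:
{"fn": "step_arm", "kwargs": {"motion": [[0.0876, 0, 0, 0, 0], [0.0876, 0, 0, -0.02, 0], [0.0876, 0, 0, -0.06, 0], [0.0876, 0, 0, -0.11, 0], [0.0876, 0, 0, -0.11, 0]]}}

```text
time_s: 73.03
tcp_pos: [0.6377, 0.2474, 0.1992]
eef_rot: [179.7, 0.4, 175.9]
contact_force: [0.7, 0.3, -0.8]
gripper_width: 0.0877
```

Request:
{"fn": "step_arm", "kwargs": {"motion": [[0.0876, 0.02, -0.05, 0, 0], [0.0876, 0.04, -0.1, 0, 0], [0.0876, 0.06, -0.15, 0, 0], [0.0876, 0.08, -0.18, 0, 0], [0.0876, 0.08, -0.18, 0, 0]]}}

```text
time_s: 73.65
tcp_pos: [0.5411, 0.0706, 0.194]
eef_rot: [180.0, -0.0, 175.8]
contact_force: [-0.4, 0.1, 0.4]
gripper_width: 0.0879
```

Run:
```python
from h import *
avg(4)
c=circ("scene",.6355,.2464,.075); save(c,"v1"); save(c,"v1z",(370,190,510,330),4)
c=circ("top",.6355,.2464,.075); save(c,"v1t",(160,120,540,380),2)
for zt in (.06,.045,.03,.015): circ("scene",.6355,.2464,zt)
pencheck()
for l in ["cap","small_dish","vial"]:
    print(l,[(round(d["p"],2),np.round(d["location"],3)) for d in spotter.tip_of("scene",l)[:2]])
```

```text
mean [0.54286 0.07247 0.19393] sd [0.00037 0.00052 0.00014] rot [1.7999e+02 2.0000e-02 1.7587e+02] F [ 0.46 -0.02 -0.14] w 0.0875
scene n 550 z 0.0762 fit c [634.4 246.   30.1] fixed30 [634.5 246. ]
top n 285 z 0.0755 fit c [637.1 248.8  27.1] fixed30 [633.7 246.9]
scene n 97 z 0.0601 fit c [635.6 244.4  29.3] fixed30 [635.  245.2]
scene n 96 z 0.0446 fit c [636.8 244.2  28.6] fixed30 [635.9 245.9]
scene n 79 z 0.0305 fit c [635.3 245.7  29.5] fixed30 [634.9 246.3]
scene n 89 z 0.015 fit c [636.2 244.8  28.9] fixed30 [635.4 246.2]
scene top 414 z 0.1603 rect [ 639.6 -264.9] [19.9 27.4] 85.9
scene block 941 z 0.0808 rect [ 638.8 -264.7] [50.  52.1] 85.7
cap [(0.55, array([0.71 , 0.127, 0.   ]))]
small_dish [(0.85, array([ 0.681, -0.12 , -0.003])), (0.21, array([ 0.634,  0.251, -0.   ]))]
vial [(0.81, array([ 0.542,  0.371, -0.001]))]
```

View pics/v1.png

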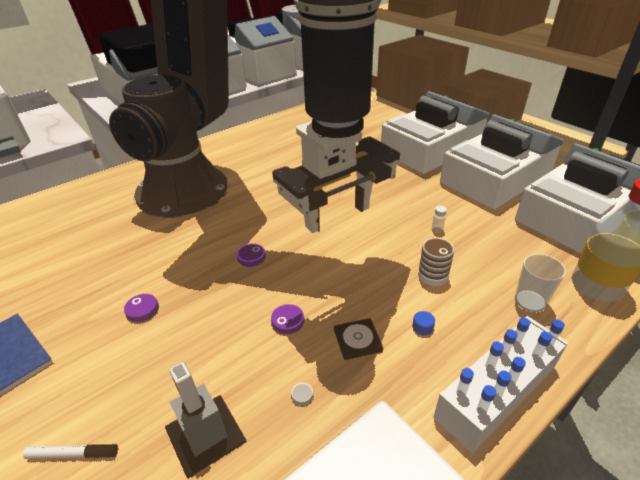

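View pics/v1z.png

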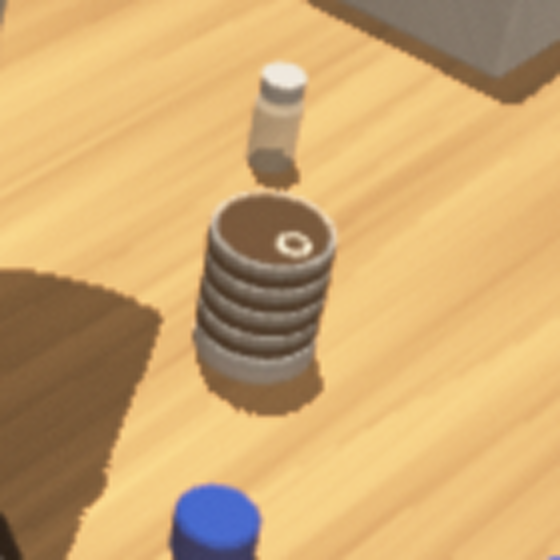

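View pics/v1t.png

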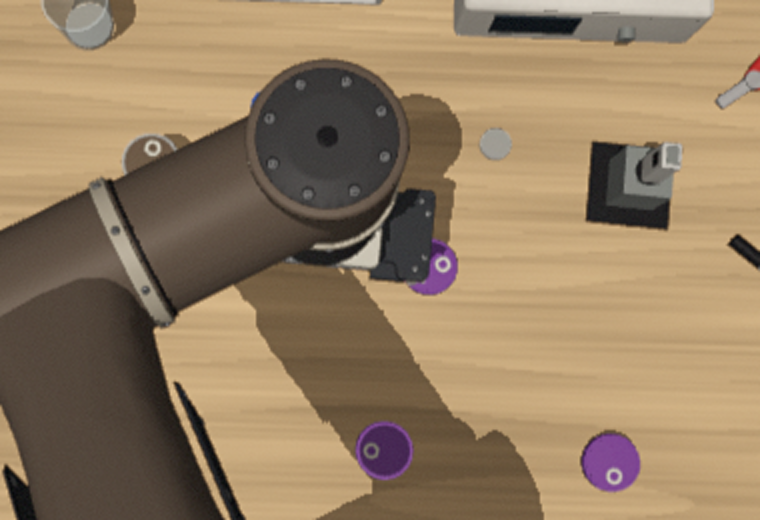

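The pile is five high (top at 0.076 m) and flush to about 1 mm. The pen is seated and the bystanders haven't moved. Handing in.

```bash
python3 -c "
from h import *
st(); print(workorder.close_job())"
```

```text
t74.35 tcp [0.5428 0.0726 0.1938] rot [-1.8000e+02 -1.0000e-02  1.7589e+02] F [-0.97  0.62  0.83] w 0.0876 j [  28.1   10.9  -19.7   -0.   -59.3 -122.2]
the job is handed in; nothing more can be done
None
```

The job is done and handed in at 74 s. All four brown sample dishes were there, and I saw none of them knocked aside.

- **Readings:** I pressed the pen upright on the tile, then dishes a, b, c and d, then the tile again. Each press lasted about a second and gave about 2.1–2.5 N, which is roughly 2.7–3.4 mm of nose travel. Close-up pictures showed the tip inside the ring at each press.
- **Pen:** It is back upright in its stand. Its top measures 0.160 m and it sits within about 0.5 mm of where it started.
- **Pile:** The order from the bottom is blank, d, a, b, c, with lids up. The top face measures about 0.076 m against a nominal 0.075 m. In the scene camera the layer centres agree within about 1 mm.
- **Bystanders:** The cap, small dish and vial measure within 4 mm of their first positions, which is within the detector's error.
- **Checks that disagreed:** The top camera's final fit of the pile put its centre about 1 mm from the scene camera's, because the arm hid part of the pile from it. I also saw an unexplained upward force of 4–6 N whenever the jaws closed on a dish on the bench. It was well under the limits.

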